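# Get the sine bar out from behind the standing gauges

### The arm

A 6-joint arm with a two-finger parallel gripper is mounted at the origin on the work surface. World frame = base frame: x ahead of the robot, y to its left, z up, the work surface at z = 0. Lengths are in m, angles in rad, forces in N, time in s.
With the tool pointing down it reaches from about 0.35 to 0.775 m from the base axis. Payload 7.3 kg.
Tool frame: the origin (TCP) lies midway between the tips of the shut fingers; the grasp point (between the pads) lies 19 mm behind it; z points along the fingers, y is the line along which they close (so a half turn about z gives the same grasp; the last joint's range is limited). The gripper opens to 92 mm and grips with 3 to 60 N. Pads are 19 mm wide; open, the fingers measure 130 mm over their backs; the gripper's body (75 mm by 190 mm) begins 47 mm behind the grasp point.
Start: joints at [1.017, 0.342, 1.524, -0, 1.275, -0.146], TCP at [0.208, 0.482, 0.227] pointing down, gripper open.
Joint ranges: [-2.53, 2.53], [-0.77, 2.02], [0.04, 2.7], [-1, 4.14], [0.28, 2.66], [-3.11, 3.11]. Speed limits (rad/s): [2.57, 2.57, 3.14, 3.14, 3.14, 3.14].

### API

Orientations are given as [roll, pitch, yaw] about the fixed x, y, z axes, in that order (R = Rz(yaw) Ry(pitch) Rx(roll)).
In Python, from cell import robot, read_camera, camera_params, nets gives the robot as it stands. The module is installed in compiled form; this text tells all that it offers.
- The arm moves only by the tool step_arm, never from a script. Its argument "steps" is a list of rows, each an object of numbers: "x", "y", "z": the shift along the tool's x, y, z as a fraction of full scale; "rx", "ry", "rz": the turn, a rotation vector about the tool's x, y, z as a fraction of full scale; "claw": the opening, from -1 (shut) to 1 (fully open). In form: [{"x": .., "y": .., "z": .., "rx": .., "ry": .., "rz": .., "claw": ..}, ...]. A call has 1 to 12 rows; each row is the pose to reach, as a shift and turn from the pose commanded when the call began, along the tool's axes at that moment; what a row does not reach only later rows make up. Full scale, the value 1, is 750 mm for a shift and pi/4 rad for a turn. A row lasts 1/12 s, in which the tool goes at most 41.7 mm and 7.16 degrees, less where a joint would pass 70% of its speed; a pose out of reach is approached as far as the arm can. A call with a number of a shift or a turn outside -1 to 1 is refused whole. A call with a gripper value outside its range is refused whole. The fingers move at their own pace and stop on an object; "squeeze" is the grip in N (left out, the last holds). Time passes only in rows, so rows that repeat a pose let the fingers close. It gives the time, the measured TCP pose, the force, the opening and the grip force at its end, in the units of the state.
- robot.observe(): the state, without advancing time (a new reading comes with each control period).
- read_camera(name): name is "scene" or "side" or "wrist"; returns (picture, depth): 480x640x3 uint8, blue, green, red; 480x640 float32, m along the optical axis (not along the pixel's ray), 0 where there is no reading.
- camera_params(name): a dict with "fx", "fy", "cx", "cy" (pixels), "k1" (the pictures are not rectified: a ray, as slopes to the right and down, at radius r is drawn at 1 + k1 r^2 times it, then the intrinsics apply), "R" (3x3) and "t" (3): a world point X has camera coordinates R X + t; the wrist camera has in their place "hand_eye" (4x4, takes a point from camera to tool coordinates, whose origin is the TCP and whose axes are the flange's). Camera axes: x right, y down, z forward; pixel columns grow to the right and rows downward; lengths in m; the calibration is good to about 2 mm. A picture is of the moment at which its call begins: read the wrist's pose just before it. camera_params takes no time and is no camera call.
- robot.hand_in(): hands the job in; it is judged then, once.
Trained networks look in the newest picture that a camera, given by its name, has taken for a name from the list of things; names that differ only in an ending like _2 or _b are one class to them, and where a whole thing is asked for, a point or a joint stands for the part that bears it (a point fixed in the world has none). Each returns a list of dicts, best first, with "conf" (0 to 1); they miss things now and then, are a little off and sometimes report something else, mostly with a low value. They report only what shows in the picture. A call takes as long as a camera call. They do not tell look-alikes from the thing itself.
- nets.masks_of(camera, query): "region" (480x640 bool, what is visible of it) and "box" ([left, top, right, bottom] in pixels, round what is visible of it).
- nets.landmark_of(camera, query): "pixel" ([row, column] in pixels: a listed point, or the origin of a listed thing).
The state is a dict: "time": time; "qpos": joint angles; "qvel": joint speeds; "joint_efforts": joint torques, N m; "tool_pos": TCP position; "tool_rot": TCP orientation; "contact_force": force on the tool from outside, world axes, zero at the start; "torque": the same for the moment, N m; "opening": finger opening in m; "grip_force": force on a finger pad.
Only numpy, scipy, OpenCV 4.12 (cv2) and the standard library are available. Lean on these libraries where they do the work, as an engineer would, in place of code of your own. Each camera call takes 0.05 s, during which the arm holds its last target. There are 200 camera calls.

### The job

The sine bar is wanted on the granite surface plate, but it lies in the back bay of the beech tray behind three upright pieces: first stand all three upright on the black rubber mat, then lift the sine bar out and set it on its rollers in the middle of the granite plate, lengthwise with the plate. Then put the three pieces back upright in the tray, each in the very bay it came from. Knock nothing over, and leave the ring gauge on the mat and the gauge block on the plate where they are.

Things in the scene. Friction and masses are not known exactly. Their poses are not given: they have to be found in the camera images.
- sine_bar: Sine bar: bright steel bar 125 mm long (its y), 25 wide (x), about 0.5 kg, on two 20 mm rollers across it at y = +50 and -50 mm. Body spans 12 to 32 mm in height; a 4 mm end plate at y = -64.5 mm rises to 42 mm. Origin: mid-length, at the level where the rollers rest; z up. Lies along the tray's y in its back bay, gripped across its width. Either end may point either way.
- plug: Plug gauge standing on end: steel gauging cylinder 32 mm diameter and 30 mm high at the foot, then a neck, then a slim round aluminium handle 18 mm in diameter from 36 to 108 mm. About 0.27 kg. Origin: centre of its foot; z up its axis. Stands in one of the three front bays of the tray (which one varies).
- jack: Small machinist's screw jack: dark steel foot 32 mm in diameter and 10 mm high, dark body 26 mm in diameter from 10 to 66 mm, a thin bright screw, and on it a bright disc 22 mm in diameter from 90 to 98 mm (top); nothing turns. About 0.27 kg. Origin: centre of its foot; z up its axis. Stands in one of the three front bays (which one varies).
- square: Cylindrical square: plain bright steel tube, 32 mm outside diameter, 16 mm bore, 105 mm high. About 0.48 kg. Origin: centre of its foot; z up its axis. Stands in one of the three front bays (which one varies).
- tray: Fixed beech tray 108 (x) by 162 mm (y); floor 5 mm thick; walls and dividers 3 mm thick, tops 18 mm over the bench. Origin: centre of underside. Three front bays (-x side), centres x = -21.5, y = -52.5, 0, +52.5 mm, inside about 58 by 48 mm, hold the upright pieces; back bay, centre x = +31 mm, inside 40 by 156 mm. Tray, mat and plate swap places between starts and turn up to 0.2 rad.
- mat: Fixed black ribbed rubber mat, the side area for the three pieces: 120 mm (x) by 250 mm (y), 4 mm thick. Origin: centre of its underside. The ring gauge already lies near its +y end; the rest is free.
- plate: Fixed granite surface plate, 160 mm (x) by 220 mm (y, its length), top face 45 mm above its origin, which is the centre of its underside on the bench. The gauge block stands near its +y end.
- ring_gauge: Bystander, not to be disturbed: dark steel ring 50 mm outside, 24 mm bore, 20 mm high, lying on the mat about 90 mm from its centre towards +y. Origin: centre of its underside.
- gauge_block: Bystander, not to be disturbed: bright steel block 35 by 9 by 30 mm high, standing on the plate about 94 mm from its centre towards +y, clear of the middle. Origin: centre of its underside.
Things that resemble listed ones, but are neither listed nor needed, are in the scene too. Leave any blue look-alike of the sine_bar alone. Leave any purple look-alike of the tray alone.

How it is judged:
By the outcome, as a careful person would: the job done as asked, in the order asked, and still so for the second after the job is handed in, with the robot touching nothing.
It also fails if it takes over 147 s, if anything falls off the work surface, if the arm or the gripper's body presses on something with over 40 N, if the wrist force passes 120 N, or if a joint passes its speed limit or range.

## Working session

There is one attempt and no reset: what is moved stays moved. The work goes in short steps, Python scripts to look and compute and a tool call to move; the robot and the scene stay as the last step left them, time stands still between calls to the robot, and variables do not carry over. Pictures are saved under pics/ and viewed, at most 14 in all, crops included, and the job is handed in when it is done.

Besides the shell and the picture viewer there is one more tool, called after ">>>" in YAML: its name, and indented under it one key for each argument. step_arm: Moves the arm, as the interface text tells. Its arguments: {"type":"object","properties":{"steps":{"type":"array","items":{"type":"object","properties":{"x":{"type":"number","minimum":-1,"maximum":1},"y":{"type":"number","minimum":-1,"maximum":1},"z":{"type":"number","minimum":-1,"maximum":1},"rx":{"type":"number","minimum":-1,"maximum":1},"ry":{"type":"number","minimum":-1,"maximum":1},"rz":{"type":"number","minimum":-1,"maximum":1},"claw":{"type":"number"}}}},"squeeze":{"type":"number"}},"required":["steps"]}

```bash
mkdir -p pics
python3 - <<'E'
from cell import robot, read_camera, camera_params, nets
import cv2,numpy as np
s=robot.observe(); print(s)
for n in("scene","side"):
    im,d=read_camera(n); cv2.imwrite(f"pics/{n}0.png",im); np.savez(f"{n}0.npz",im=im,d=d)
    print(n,camera_params(n))
print(camera_params("wrist"))
E
```

```text
{'time': 0.0, 'qpos': array([ 1.01698588e+00,  3.42716667e-01,  1.52502873e+00, -4.33985252e-06,
        1.27541153e+00, -1.45963019e-01]), 'qvel': array([ 0.00094703,  0.0004272 ,  0.00055183, -0.00095209,  0.00021317,
        0.00093748]), 'joint_efforts': array([-6.71018061e-04, -4.31241095e+01, -2.44222122e+01,  7.16894190e-02,
        5.60329249e-02, -1.20564837e-04]), 'tool_pos': array([0.2079741 , 0.48159503, 0.22604403]), 'tool_rot': array([-3.14004442e+00, -2.23409489e-04,  2.73374632e+00]), 'contact_force': array([ 0.27777973, -0.88767309, -0.28920914]), 'torque': array([ 0.00916781, -0.02569855,  0.01937476]), 'grip_force': 0.0, 'opening': 0.09159307932783152}
scene {'fx': 619.3153498887685, 'fy': 619.3153498887685, 'cx': 314.73710203321633, 'cy': 250.1505179504849, 'k1': -0.012096415047321884, 'R': array([[-0.45574173,  0.88997044,  0.01587714],
       [ 0.72076623,  0.37944363, -0.58010221],
       [-0.5222983 , -0.25293308, -0.81438894]]), 't': array([ 0.19659154, -0.33119612,  1.62390111])}
side {'fx': 474.6502220286252, 'fy': 474.6502220286252, 'cx': 316.29099109983827, 'cy': 235.35318327712616, 'k1': -0.026249715451026404, 'R': array([[ 0.84645512, -0.53242524, -0.00608981],
       [-0.32938393, -0.51460331, -0.79163733],
       [ 0.41835386,  0.67209136, -0.61096093]]), 't': array([-0.4054652 ,  0.21920207,  0.78555238])}
{'fx': 346.4560005827027, 'fy': 346.4560005827027, 'cx': 319.21573185697724, 'cy': 236.87875855666906, 'k1': -0.05982420709698385, 'hand_eye': array([[ 3.16675000e-04, -9.52260693e-01, -3.05285887e-01,
         8.37560538e-02],
       [ 9.99999786e-01,  1.26766395e-04,  6.41891045e-04,
         2.00499460e-04],
       [-5.72547620e-04, -3.05286025e-01,  9.52260529e-01,
        -1.58098844e-01],
       [ 0.00000000e+00,  0.00000000e+00,  0.00000000e+00,
         1.00000000e+00]])}
```

View pics/scene0.png

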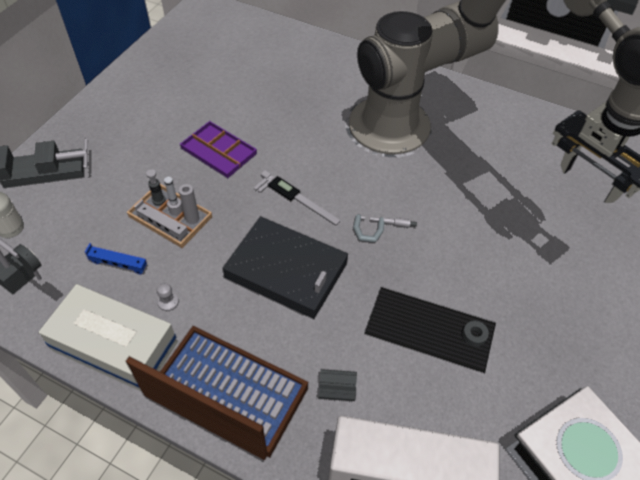

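View pics/side0.png

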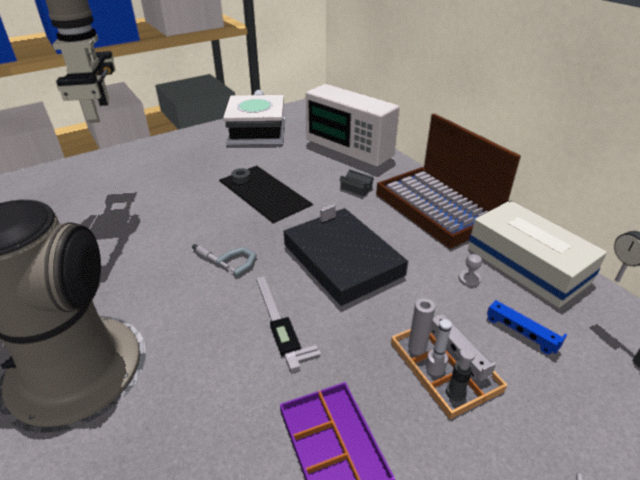

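The scene image shows the tray with its three pieces at (170,212), the purple look-alike tray at (218,148), the blue bar at (115,260), the granite plate at (286,264) with the gauge block at (321,282), and the mat at (430,328) with the ring at (476,332). The side image agrees.

```bash
cat > h.py <<'E'
from cell import robot, read_camera, camera_params, nets
import cv2,numpy as np
from scipy.spatial.transform import Rotation as Ro
def cam(n):
    p=camera_params(n); K=np.array([[p['fx'],0,p['cx']],[0,p['fy'],p['cy']],[0,0,1]])
    if n=='wrist':
        s=robot.observe(); T=np.eye(4); T[:3,:3]=Ro.from_euler('xyz',s['tool_rot']).as_matrix(); T[:3,3]=s['tool_pos']
        M=np.linalg.inv(T@p['hand_eye']); R,t=M[:3,:3],M[:3,3]
    else: R,t=p['R'],p['t']
    return K,np.array([p['k1'],0,0,0,0.]),R,t
def proj(c,X):
    K,D,R,t=c; return cv2.projectPoints(np.float64(X).reshape(-1,1,3),cv2.Rodrigues(R)[0],t,K,D)[0][:,0]
def rays(c,uv):
    K,D,R,t=c; q=cv2.undistortPoints(np.float64(uv).reshape(-1,1,2),K,D)[:,0]
    return np.c_[q,np.ones(len(q))]
def onplane(c,uv,z):
    R,t=c[2:]; d=rays(c,uv)@R; C=-R.T@t; return C+d*((z-C[2])/d[:,2])[:,None]
def cloud(c,d,mask):
    v,u=np.nonzero(mask&(d>0)); return (rays(c,np.c_[u,v])*d[v,u][:,None]-c[3])@c[2]
def rect(P):
    (c,s,a)=cv2.minAreaRect(np.float32(P[:,:2]*1000)); return np.round(c,1),np.round(s,1),a
E
python3 - <<'E'
from h import *
for n in("scene","side"):
    c=cam(n); im,d=read_camera(n)
    for q in("tray","mat","plate","sine_bar","plug","jack","square","ring_gauge","gauge_block"):
        for m in nets.masks_of(n,q)[:2]:
            if m['conf']<.3: continue
            P=cloud(c,d,m['region']); print(n,q,round(m['conf'],2),m['box'],len(P),'med',np.round(np.median(P,0),3),'z',np.round(np.percentile(P[:,2],[2,50,98]),3),'rect',*rect(P))
E
```

```text
scene tray 0.74 [178.8, 122.4, 255.6, 178.2] 2469 med [ 0.295 -0.343  0.005] z [-0.003  0.005  0.018] rect [ 285.7 -350.1] [187.  130.7] 77.67180633544922
scene tray 0.64 [126.3, 187.8, 211.2, 248.2] 1357 med [ 0.534 -0.303  0.007] z [-0.003  0.007  0.03 ] rect [ 524.6 -333.7] [182.2 121.2] 79.47708892822266
scene mat 0.6 [365.7, 288.6, 492.4, 369.4] 5981 med [0.526 0.307 0.001] z [-0.004  0.001  0.006] rect [517.8 311.3] [130. 254.] 5.981730937957764
scene plate 0.96 [221.0, 220.4, 347.5, 318.2] 7228 med [ 0.548 -0.013  0.042] z [0.011 0.042 0.047] rect [534.6 -18.5] [221.6 165. ] 89.92830657958984
scene sine_bar 0.85 [132.6, 201.9, 186.2, 240.0] 795 med [ 0.563 -0.323  0.034] z [0.01  0.034 0.044] rect [ 559.4 -333.7] [154.9  30.9] 84.9297866821289
scene sine_bar 0.81 [86.5, 244.2, 146.8, 273.2] 831 med [ 0.692 -0.348  0.029] z [0.008 0.029 0.037] rect [ 688.7 -350.1] [ 28.5 130.7] 11.608896255493164
scene plug 0.8 [163.8, 178.0, 183.7, 212.2] 399 med [ 0.512 -0.32   0.044] z [0.004 0.044 0.112] rect [ 488.4 -344.5] [136.6  31.5] 47.563968658447266
scene jack 0.67 [147.4, 172.7, 16
[... 1373 characters left out ...]
9 med [ 0.496 -0.33   0.046] z [0.008 0.046 0.113] rect [ 505.1 -315.4] [52.5 31. ] 75.1584243774414
side jack 0.85 [448.8, 344.6, 476.3, 404.4] 925 med [ 0.491 -0.382  0.06 ] z [0.008 0.06  0.104] rect [ 519.6 -365.5] [83.7 30.3] 29.81584930419922
side square 0.67 [406.9, 299.4, 433.6, 360.2] 1060 med [ 0.497 -0.286  0.074] z [0.007 0.074 0.111] rect [ 548.2 -241.1] [146.5  31.9] 42.12006759643555
side ring_gauge 0.72 [230.0, 172.1, 251.1, 183.6] 250 med [0.489 0.386 0.02 ] z [0.003 0.02  0.025] rect [488. 413.] [47.3 91.8] 8.559038162231445
side gauge_block 0.69 [318.1, 203.5, 336.5, 220.8] 212 med [0.553 0.071 0.063] z [0.045 0.063 0.075] rect [589.6 111.9] [134.1  30.5] 47.41606140136719
```

```bash
cat >> h.py <<'E'
def delta(target,yaw,frm=None):
    "rows' numbers from pose frm (default: measured) to target xyz with tool down at yaw"
    s=robot.observe(); p,r=(s['tool_pos'],s['tool_rot']) if frm is None else (np.array(frm[:3]),[np.pi,0,frm[3]])
    R0=Ro.from_euler('xyz',r); R1=Ro.from_euler('xyz',[np.pi,0,yaw])
    return np.round(R0.inv().apply(np.array(target)-p)/.75,4),np.round((R0.inv()*R1).as_rotvec()/(np.pi/4),4)
E
echo ok
```

```text
ok
```

>>> step_arm:
  steps:
    - {"x": -0.648,"y": -0.449,"z": -0.1,"rz": 1}
    - {"x": -0.648,"y": -0.449,"z": -0.1,"rz": 1}
    - {"x": -0.648,"y": -0.449,"z": -0.1,"rz": 1}
    - {"x": -0.648,"y": -0.449,"z": -0.1,"rz": 1}
    - {"x": -0.648,"y": -0.449,"z": -0.1,"rz": 1}
    - {"x": -0.648,"y": -0.449,"z": -0.1,"rz": 1}
    - {"x": -0.648,"y": -0.449,"z": -0.1,"rz": 1}
    - {"x": -0.648,"y": -0.449,"z": -0.1,"rz": 1}
    - {"x": -0.648,"y": -0.449,"z": -0.1,"rz": 1}
    - {"x": -0.648,"y": -0.449,"z": -0.1,"rz": 1}
    - {"x": -0.648,"y": -0.449,"z": -0.1,"rz": 1}
    - {"x": -0.648,"y": -0.449,"z": -0.1,"rz": 1}

```text
$.steps[0]: bad value
```

Run:
```python
from h import *
s=robot.observe(); print(s['tool_pos'],s['tool_rot'],s['qpos'],s['qvel'])
print(delta([.50,-.02,.28],1.46))
```

```text
[0.20819301 0.4819724  0.22671389] [3.14152577e+00 1.34733282e-05 2.73381452e+00] [ 1.01700920e+00  3.42030286e-01  1.52413115e+00 -3.76258210e-06
  1.27536309e+00 -1.46007898e-01] [ 0.00170539  0.00086212  0.00073709 -0.00053605 -0.00231577 -0.00130328]
(array([-0.6226, -0.4601, -0.0711]), array([ 1.0000e-04, -0.0000e+00,  1.6219e+00]))
```

>>> step_arm:
  steps:
    - {"x": -0.62,"y": -0.46,"z": -0.07,"rx": 0,"ry": 0,"rz": 1,"claw": 1}
    - {"x": -0.62,"y": -0.46,"z": -0.07,"rx": 0,"ry": 0,"rz": 1,"claw": 1}
    - {"x": -0.62,"y": -0.46,"z": -0.07,"rx": 0,"ry": 0,"rz": 1,"claw": 1}
    - {"x": -0.62,"y": -0.46,"z": -0.07,"rx": 0,"ry": 0,"rz": 1,"claw": 1}
    - {"x": -0.62,"y": -0.46,"z": -0.07,"rx": 0,"ry": 0,"rz": 1,"claw": 1}
    - {"x": -0.62,"y": -0.46,"z": -0.07,"rx": 0,"ry": 0,"rz": 1,"claw": 1}
    - {"x": -0.62,"y": -0.46,"z": -0.07,"rx": 0,"ry": 0,"rz": 1,"claw": 1}
    - {"x": -0.62,"y": -0.46,"z": -0.07,"rx": 0,"ry": 0,"rz": 1,"claw": 1}
    - {"x": -0.62,"y": -0.46,"z": -0.07,"rx": 0,"ry": 0,"rz": 1,"claw": 1}
    - {"x": -0.62,"y": -0.46,"z": -0.07,"rx": 0,"ry": 0,"rz": 1,"claw": 1}
    - {"x": -0.62,"y": -0.46,"z": -0.07,"rx": 0,"ry": 0,"rz": 1,"claw": 1}
    - {"x": -0.62,"y": -0.46,"z": -0.07,"rx": 0,"ry": 0,"rz": 1,"claw": 1}

```text
time: 2.1
tool_pos: [0.4583, 0.0489, 0.2723]
tool_rot: [3.141, 0.0, 1.948]
contact_force: [0.7, 0.2, 0.9]
opening: 0.0923
grip_force: 0.0
```

Run:
```python
from h import *
s=robot.observe(); print(s['tool_pos'],s['tool_rot'],s['qpos'],s['qvel'])
print(delta([.50,-.02,.28],1.46))
```

```text
[0.45825287 0.04892471 0.27234086] [3.14079752e+00 1.44034884e-04 1.94814115e+00] [-6.03308088e-02  1.87743032e-01  1.60739772e+00  2.11896043e-04
  1.34567067e+00 -4.37722907e-01] [-0.94683264  0.32917878 -0.53548199  0.00430668  0.20302131 -0.94177811]
(array([-0.1059,  0.0179, -0.0102]), array([ 1.000e-03, -1.000e-04,  6.215e-01]))
```

>>> step_arm:
  steps:
    - {"x": -0.09,"y": 0.02,"z": -0.01,"rx": 0,"ry": 0,"rz": 0.62,"claw": 1}
    - {"x": -0.09,"y": 0.02,"z": -0.01,"rx": 0,"ry": 0,"rz": 0.62,"claw": 1}
    - {"x": -0.09,"y": 0.02,"z": -0.01,"rx": 0,"ry": 0,"rz": 0.62,"claw": 1}
    - {"x": -0.09,"y": 0.02,"z": -0.01,"rx": 0,"ry": 0,"rz": 0.62,"claw": 1}
    - {"x": -0.09,"y": 0.02,"z": -0.01,"rx": 0,"ry": 0,"rz": 0.62,"claw": 1}
    - {"x": -0.09,"y": 0.02,"z": -0.01,"rx": 0,"ry": 0,"rz": 0.62,"claw": 1}
    - {"x": -0.09,"y": 0.02,"z": -0.01,"rx": 0,"ry": 0,"rz": 0.62,"claw": 1}
    - {"x": -0.09,"y": 0.02,"z": -0.01,"rx": 0,"ry": 0,"rz": 0.62,"claw": 1}

```text
time: 2.77
tool_pos: [0.4963, -0.0058, 0.2795]
tool_rot: [3.141, -0.0, 1.464]
contact_force: [0.0, -0.4, 0.4]
opening: 0.092
grip_force: 0.0
```

Run:
```python
from h import *
s=robot.observe(); print(s['tool_pos'],s['tool_rot'],s['qvel'])
c=cam("wrist"); im,d=read_camera("wrist"); cv2.imwrite("pics/w1.png",im)
for q in("plate","gauge_block"):
  for m in nets.masks_of("wrist",q)[:1]:
    P=cloud(c,d,m['region']); print(q,m['conf'],m['box'],np.percentile(P[:,2],[2,50,98]))
    P=P[P[:,2]>.041]; print(rect(P))
    cs,_=cv2.findContours(np.uint8(m['region']),0,2); k=max(cs,key=cv2.contourArea)
    X=onplane(c,k[:,0],.045); print('plane .045',rect(X))
print(delta([.50,-.32,.28],1.456))
```

```text
[ 0.4963452  -0.00584991  0.27950723] [ 3.14134610e+00 -3.75689250e-05  1.46443821e+00] [ 0.00228882 -0.00141622  0.00013572  0.00020979 -0.00130854  0.01154386]
plate 0.72 [271.9, 101.4, 421.5, 299.4] [0.04339105 0.0450317  0.04667521]
(array([531.7, -17. ]), array([220.2, 160.5]), 89.6624755859375)
plane .045 (array([531.5, -16.2]), array([219.5, 159.4]), 89.74752807617188)
gauge_block 0.74 [348.0, 118.0, 385.8, 130.3] [0.04536305 0.07499029 0.07638836]
(array([555. ,  76.7]), array([35.5, 10.1]), 0.992904543876648)
plane .045 (array([557.9,  76.9]), array([40.9, 10.2]), 1.682507872581482)
(array([-0.4158,  0.0498, -0.0007]), array([ 0.0004, -0.0001,  0.009 ]))
```

View pics/w1.png

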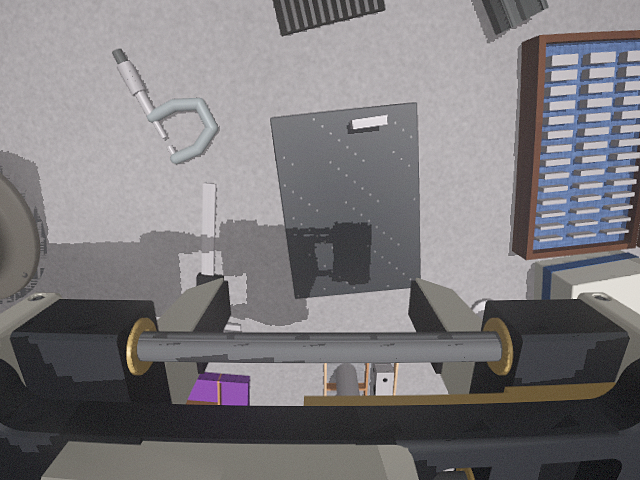

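The wrist image shows the plate clearly, with corners at about (272,117), (416,102), (421,290) and (296,298), and the gauge block at (368,124). Plate centre is (531.6, -16.6) mm with yaw of about -0.005. Next I look at the tray.

>>> step_arm:
  steps:
    - {"x": -0.47,"y": 0.04,"z": 0,"rx": 0,"ry": 0,"rz": 0,"claw": 1}
    - {"x": -0.47,"y": 0.04,"z": 0,"rx": 0,"ry": 0,"rz": 0,"claw": 1}
    - {"x": -0.47,"y": 0.04,"z": 0,"rx": 0,"ry": 0,"rz": 0,"claw": 1}
    - {"x": -0.47,"y": 0.04,"z": 0,"rx": 0,"ry": 0,"rz": 0,"claw": 1}
    - {"x": -0.47,"y": 0.04,"z": 0,"rx": 0,"ry": 0,"rz": 0,"claw": 1}
    - {"x": -0.47,"y": 0.04,"z": 0,"rx": 0,"ry": 0,"rz": 0,"claw": 1}
    - {"x": -0.47,"y": 0.04,"z": 0,"rx": 0,"ry": 0,"rz": 0,"claw": 1}
    - {"x": -0.47,"y": 0.04,"z": 0,"rx": 0,"ry": 0,"rz": 0,"claw": 1}
    - {"x": -0.47,"y": 0.04,"z": 0,"rx": 0,"ry": 0,"rz": 0,"claw": 1}
    - {"x": -0.47,"y": 0.04,"z": 0,"rx": 0,"ry": 0,"rz": 0,"claw": 1}
    - {"x": -0.47,"y": 0.04,"z": 0,"rx": 0,"ry": 0,"rz": 0,"claw": 1}
    - {"x": -0.47,"y": 0.04,"z": 0,"rx": 0,"ry": 0,"rz": 0,"claw": 1}

```text
time: 3.92
tool_pos: [0.4879, -0.3589, 0.2792]
tool_rot: [-3.141, -0.001, 1.462]
contact_force: [-0.0, -1.0, -0.5]
opening: 0.0919
grip_force: 0.0
```

Run:
```python
from h import *
s=robot.observe(); print(s['tool_pos'],s['tool_rot'],s['qvel'])
c=cam("wrist"); im,d=read_camera("wrist"); cv2.imwrite("pics/w2.png",im); np.savez("w2.npz",im=im,d=d,R=c[2],t=c[3])
for q in("tray","sine_bar","plug","jack","square"):
  for m in nets.masks_of("wrist",q)[:2]:
    P=cloud(c,d,m['region']); print(q,round(m['conf'],2),m['box'],len(P),np.percentile(P[:,2],[2,50,98]).round(3),rect(P))
    top=P[P[:,2]>np.percentile(P[:,2],98)-.006]; print('  top',rect(top), 'med',top.mean(0).round(4))
```

```text
[ 0.48792262 -0.35889064  0.27921252] [-3.14131234e+00 -9.28348034e-04  1.46232376e+00] [ 0.0184271  -0.01342206  0.00743656 -0.00145848 -0.00238039 -0.00017233]
tray 0.97 [114.8, 130.3, 209.1, 269.4] 11352 [0.003 0.006 0.019] (array([ 285.2, -345. ]), array([170.3, 120.8]), 78.91411590576172)
  top (array([ 290.9, -342.2]), array([163. , 110.6]), 79.34966278076172) med [ 0.2887 -0.3389  0.0171]
tray 0.74 [300.0, 97.9, 393.4, 233.2] 6821 [0.004 0.006 0.019] (array([ 522.3, -327.6]), array([161.4, 109.3]), 83.81245422363281)
  top (array([ 522.9, -327.6]), array([161.4, 108.1]), 83.81245422363281) med [ 0.5228 -0.321   0.0186]
sine_bar 0.85 [360.9, 102.0, 388.2, 221.6] 2672 [0.019 0.037 0.046] (array([ 555.6, -323. ]), array([127.8,  25.8]), 85.02900695800781)
  top (array([ 549.9, -384.7]), array([ 3.9, 24.1]), 84.26395416259766) med [ 0.5499 -0.3843  0.0455]
sine_bar 0.76 [454.9, 117.6, 511.3, 231.5] 3084 [0.    0.032 0.041] (array([ 694.3, -357.8]), array([ 41.8, 149.4]), 12.581847190856934)
  top (array([ 698.5, -411.4]), array([25. ,  4.8]), 12.933687210083008) med [ 0.6985 -0.4107  0.0406]
plug 0.72 [318.0, 155.2, 347.7, 185.8] 684 [0.011 0.055 0.114] (array([ 504.8, -320.9]), array([31.8, 25.5]), 7.809026718139648)
  top (array([ 504.1, -323. ]), array([15.5, 16.3]), 53.6933708190918) med [ 0.504  -0.3228  0.1128]
jack 0.7 [313.0, 197.5, 344.5, 238.3] 931 [0.006 0.071 0.104] (array([ 497.5, -389.7]), array([60. , 31.9]), 85.32036590576172)
  top (array([ 498.5, -375.4]), array([21.6, 20.2]), 84.11417388916016) med [ 0.4986 -0.3748  0.1027]
square 0.62 [316.0, 107.5, 348.0, 142.3] 843 [0.029 0.11  0.111] (array([ 507.2, -276. ]), array([30.7, 31. ]), 84.10908508300781)
  top (array([ 507.2, -276. ]), array([30.7, 31. ]), 84.10908508300781) med [ 0.507  -0.2759  0.1098]
```

View pics/w2.png

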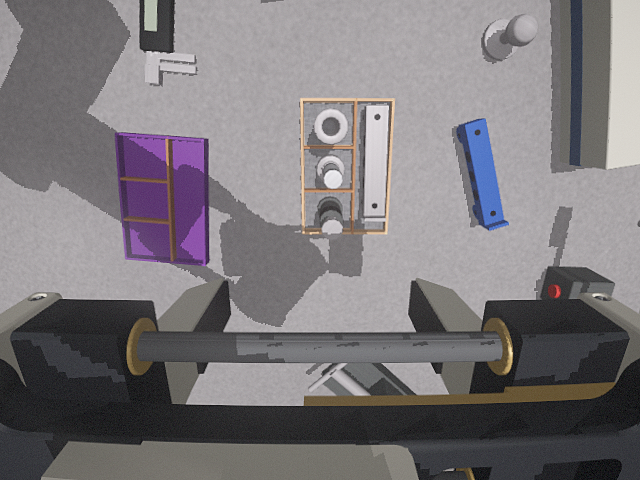

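The wrist image shows the tray (302-393, 98-233) with the square at (331,127), plug at (333,175) and jack at (331,222). The sine bar is at (375,160) with its end plate at its near end, (373,220). Heights and spacing match the stated sizes. I start with the square.

Run:
```python
from h import *
s=robot.observe();print(s['tool_pos'],s['tool_rot'])
print(delta([.507,-.276,.20],1.463),delta([.507,-.276,.061],1.463))
```

```text
[ 0.48814915 -0.35894596  0.27977732] [3.14112669e+00 2.21070277e-04 1.46291443e+00]
(array([0.1127, 0.013 , 0.1064]), array([ 0.0006,  0.0003, -0.0001])) (array([0.1127, 0.0129, 0.2917]), array([ 0.0006,  0.0003, -0.0001]))
```

>>> step_arm:
  steps:
    - {"x": 0.1127,"y": 0.013,"z": 0.1,"rx": 0,"ry": 0,"rz": 0,"claw": 1}
    - {"x": 0.1127,"y": 0.013,"z": 0.1,"rx": 0,"ry": 0,"rz": 0,"claw": 1}
    - {"x": 0.1127,"y": 0.013,"z": 0.1,"rx": 0,"ry": 0,"rz": 0,"claw": 1}
    - {"x": 0.1127,"y": 0.013,"z": 0.1,"rx": 0,"ry": 0,"rz": 0,"claw": 1}
    - {"x": 0.1127,"y": 0.013,"z": 0.13,"rx": 0,"ry": 0,"rz": 0,"claw": 1}
    - {"x": 0.1127,"y": 0.013,"z": 0.17,"rx": 0,"ry": 0,"rz": 0,"claw": 1}
    - {"x": 0.1127,"y": 0.013,"z": 0.21,"rx": 0,"ry": 0,"rz": 0,"claw": 1}
    - {"x": 0.1127,"y": 0.013,"z": 0.25,"rx": 0,"ry": 0,"rz": 0,"claw": 1}
    - {"x": 0.1127,"y": 0.013,"z": 0.275,"rx": 0,"ry": 0,"rz": 0,"claw": 1}
    - {"x": 0.1127,"y": 0.013,"z": 0.29,"rx": 0,"ry": 0,"rz": 0,"claw": 1}
    - {"x": 0.1127,"y": 0.013,"z": 0.29,"rx": 0,"ry": 0,"rz": 0,"claw": 1}
    - {"x": 0.1127,"y": 0.013,"z": 0.29,"rx": 0,"ry": 0,"rz": 0,"claw": 1}

```text
time: 5.22
tool_pos: [0.5072, -0.2774, 0.0625]
tool_rot: [3.141, 0.0, 1.462]
contact_force: [0.6, -0.5, 0.3]
opening: 0.0923
grip_force: 0.0
```

>>> step_arm:
  squeeze: 35
  steps:
    - {"x": 0,"y": 0,"z": 0,"rx": 0,"ry": 0,"rz": 0,"claw": -0.4}
    - {"x": 0,"y": 0,"z": 0,"rx": 0,"ry": 0,"rz": 0,"claw": -0.4}
    - {"x": 0,"y": 0,"z": 0,"rx": 0,"ry": 0,"rz": 0,"claw": -0.4}
    - {"x": 0,"y": 0,"z": 0,"rx": 0,"ry": 0,"rz": 0,"claw": -0.4}
    - {"x": 0,"y": 0,"z": 0,"rx": 0,"ry": 0,"rz": 0,"claw": -0.4}
    - {"x": 0,"y": 0,"z": 0,"rx": 0,"ry": 0,"rz": 0,"claw": -0.4}
    - {"x": 0,"y": 0,"z": 0,"rx": 0,"ry": 0,"rz": 0,"claw": -0.4}
    - {"x": 0,"y": 0,"z": 0,"rx": 0,"ry": 0,"rz": 0,"claw": -0.4}
    - {"x": 0,"y": 0,"z": 0,"rx": 0,"ry": 0,"rz": 0,"claw": -0.4}
    - {"x": 0,"y": 0,"z": 0,"rx": 0,"ry": 0,"rz": 0,"claw": -0.4}

```text
time: 6.05
tool_pos: [0.5069, -0.277, 0.0618]
tool_rot: [3.141, -0.0, 1.461]
contact_force: [0.9, 0.2, 0.0]
opening: 0.0313
grip_force: 35.0
```

Run:
```python
from h import *
print(delta([.5162,.3368,.20],1.679))
```

```text
(array([ 0.8148, -0.077 , -0.1842]), array([ 0.0004, -0.    , -0.2771]))
```

>>> step_arm:
  steps:
    - {"x": 0,"y": 0,"z": -0.03,"rx": 0,"ry": 0,"rz": 0,"claw": -0.4}
    - {"x": 0,"y": 0,"z": -0.08,"rx": 0,"ry": 0,"rz": 0,"claw": -0.4}
    - {"x": 0,"y": 0,"z": -0.13,"rx": 0,"ry": 0,"rz": 0,"claw": -0.4}
    - {"x": 0,"y": 0,"z": -0.184,"rx": 0,"ry": 0,"rz": 0,"claw": -0.4}
    - {"x": 0.02,"y": 0,"z": -0.184,"rx": 0,"ry": 0,"rz": 0,"claw": -0.4}
    - {"x": 0.06,"y": -0.005,"z": -0.184,"rx": 0,"ry": 0,"rz": -0.02,"claw": -0.4}
    - {"x": 0.11,"y": -0.01,"z": -0.184,"rx": 0,"ry": 0,"rz": -0.04,"claw": -0.4}
    - {"x": 0.16,"y": -0.015,"z": -0.184,"rx": 0,"ry": 0,"rz": -0.06,"claw": -0.4}
    - {"x": 0.21,"y": -0.02,"z": -0.184,"rx": 0,"ry": 0,"rz": -0.08,"claw": -0.4}
    - {"x": 0.26,"y": -0.025,"z": -0.184,"rx": 0,"ry": 0,"rz": -0.1,"claw": -0.4}
    - {"x": 0.31,"y": -0.03,"z": -0.184,"rx": 0,"ry": 0,"rz": -0.12,"claw": -0.4}
    - {"x": 0.36,"y": -0.035,"z": -0.184,"rx": 0,"ry": 0,"rz": -0.14,"claw": -0.4}

```text
time: 7.05
tool_pos: [0.5089, -0.0036, 0.1986]
tool_rot: [-3.139, -0.001, 1.572]
contact_force: [0.5, -0.5, -5.2]
opening: 0.0315
grip_force: 35.0
```

Run:
```python
from h import *
print(delta([.5162,.3368,.20],1.679))
```

```text
(array([ 0.4538,  0.0103, -0.0017]), array([-0.0031, -0.0009, -0.1362]))
```

>>> step_arm:
  steps:
    - {"x": 0.05,"y": 0.001,"z": 0,"rx": 0,"ry": 0,"rz": -0.02,"claw": -0.4}
    - {"x": 0.1,"y": 0.002,"z": 0,"rx": 0,"ry": 0,"rz": -0.04,"claw": -0.4}
    - {"x": 0.15,"y": 0.003,"z": 0,"rx": 0,"ry": 0,"rz": -0.06,"claw": -0.4}
    - {"x": 0.2,"y": 0.004,"z": 0,"rx": 0,"ry": 0,"rz": -0.08,"claw": -0.4}
    - {"x": 0.25,"y": 0.005,"z": 0,"rx": 0,"ry": 0,"rz": -0.1,"claw": -0.4}
    - {"x": 0.3,"y": 0.007,"z": 0,"rx": 0,"ry": 0,"rz": -0.12,"claw": -0.4}
    - {"x": 0.35,"y": 0.009,"z": 0,"rx": 0,"ry": 0,"rz": -0.136,"claw": -0.4}
    - {"x": 0.4,"y": 0.01,"z": 0,"rx": 0,"ry": 0,"rz": -0.136,"claw": -0.4}
    - {"x": 0.43,"y": 0.01,"z": 0,"rx": 0,"ry": 0,"rz": -0.136,"claw": -0.4}
    - {"x": 0.45,"y": 0.01,"z": 0,"rx": 0,"ry": 0,"rz": -0.136,"claw": -0.4}
    - {"x": 0.454,"y": 0.01,"z": 0,"rx": 0,"ry": 0,"rz": -0.136,"claw": -0.4}
    - {"x": 0.454,"y": 0.01,"z": 0,"rx": 0,"ry": 0,"rz": -0.136,"claw": -0.4}

```text
time: 8.05
tool_pos: [0.5163, 0.3355, 0.1981]
tool_rot: [-3.139, 0.001, 1.68]
contact_force: [-0.2, -0.7, -5.0]
opening: 0.0314
grip_force: 35.0
```

Run:
```python
from h import *
s=robot.observe();print(s['tool_pos'],s['tool_rot'],s['qvel'].round(3))
print(delta([.5162,.3368,.0615],1.679))
c=cam("wrist"); im,d=read_camera("wrist")
for q in("mat","ring_gauge"):
  for m in nets.masks_of("wrist",q)[:1]:
    P=cloud(c,d,m['region']); print(q,round(m['conf'],2),m['box'],len(P),np.percentile(P[:,2],[2,50,98]).round(4),rect(P))
```

```text
[0.51626729 0.33551998 0.19811911] [-3.13878573e+00  1.05207255e-03  1.68022184e+00] [-0.037 -0.021  0.019 -0.014  0.003 -0.009]
(array([0.0019, 0.0006, 0.1822]), array([-0.0036,  0.0013,  0.0016]))
mat 0.55 [256.8, 107.7, 376.6, 283.0] 15982 [0.0026 0.0041 0.0057] (array([512.9, 345.3]), array([122.3, 184.6]), 6.707040786743164)
ring_gauge 0.93 [274.2, 120.9, 328.3, 176.8] 1819 [0.0049 0.024  0.0257] (array([492.1, 398.1]), array([51.6, 48.8]), 70.72197723388672)
```

>>> step_arm:
  steps:
    - {"x": 0.001,"y": 0,"z": 0.05,"rx": 0,"ry": 0,"rz": 0,"claw": -0.4}
    - {"x": 0.001,"y": 0,"z": 0.1,"rx": 0,"ry": 0,"rz": 0,"claw": -0.4}
    - {"x": 0.001,"y": 0,"z": 0.14,"rx": 0,"ry": 0,"rz": 0,"claw": -0.4}
    - {"x": 0.001,"y": 0,"z": 0.16,"rx": 0,"ry": 0,"rz": 0,"claw": -0.4}
    - {"x": 0.001,"y": 0,"z": 0.17,"rx": 0,"ry": 0,"rz": 0,"claw": -0.4}
    - {"x": 0.001,"y": 0,"z": 0.177,"rx": 0,"ry": 0,"rz": 0,"claw": -0.4}
    - {"x": 0.001,"y": 0,"z": 0.1815,"rx": 0,"ry": 0,"rz": 0,"claw": -0.4}
    - {"x": 0.001,"y": 0,"z": 0.1815,"rx": 0,"ry": 0,"rz": 0,"claw": -0.4}
    - {"x": 0.001,"y": 0,"z": 0.1815,"rx": 0,"ry": 0,"rz": 0,"claw": -0.4}
    - {"x": 0.001,"y": 0,"z": 0.1815,"rx": 0,"ry": 0,"rz": 0,"claw": -0.4}

```text
time: 9.03
tool_pos: [0.5181, 0.3359, 0.0651]
tool_rot: [3.139, -0.001, 1.678]
contact_force: [-0.5, -0.3, -4.8]
opening: 0.0318
grip_force: 35.0
```

>>> step_arm:
  steps:
    - {"x": 0,"y": 0,"z": 0.002,"rx": 0,"ry": 0,"rz": 0,"claw": -0.4}
    - {"x": 0,"y": 0,"z": 0.004,"rx": 0,"ry": 0,"rz": 0,"claw": -0.4}
    - {"x": 0,"y": 0,"z": 0.005,"rx": 0,"ry": 0,"rz": 0,"claw": -0.4}
    - {"x": 0,"y": 0,"z": 0.005,"rx": 0,"ry": 0,"rz": 0,"claw": -0.4}
    - {"x": 0,"y": 0,"z": 0.005,"rx": 0,"ry": 0,"rz": 0,"claw": -0.4}

```text
time: 9.45
tool_pos: [0.5176, 0.3358, 0.0608]
tool_rot: [3.14, -0.0, 1.678]
contact_force: [-1.3, -1.0, 2.0]
opening: 0.0314
grip_force: 35.0
```

>>> step_arm:
  steps:
    - {"x": 0,"y": 0,"z": 0,"rx": 0,"ry": 0,"rz": 0,"claw": 0.2}
    - {"x": 0,"y": 0,"z": 0,"rx": 0,"ry": 0,"rz": 0,"claw": 0.6}
    - {"x": 0,"y": 0,"z": 0,"rx": 0,"ry": 0,"rz": 0,"claw": 1}
    - {"x": 0,"y": 0,"z": 0,"rx": 0,"ry": 0,"rz": 0,"claw": 1}
    - {"x": 0,"y": 0,"z": 0,"rx": 0,"ry": 0,"rz": 0,"claw": 1}
    - {"x": 0,"y": 0,"z": -0.03,"rx": 0,"ry": 0,"rz": 0,"claw": 1}
    - {"x": 0,"y": 0,"z": -0.08,"rx": 0,"ry": 0,"rz": 0,"claw": 1}
    - {"x": 0,"y": 0,"z": -0.13,"rx": 0,"ry": 0,"rz": 0,"claw": 1}
    - {"x": 0,"y": 0,"z": -0.185,"rx": 0,"ry": 0,"rz": 0,"claw": 1}
    - {"x": -0.05,"y": 0,"z": -0.185,"rx": 0,"ry": 0,"rz": 0.02,"claw": 1}
    - {"x": -0.1,"y": 0,"z": -0.185,"rx": 0,"ry": 0,"rz": 0.04,"claw": 1}
    - {"x": -0.15,"y": 0,"z": -0.185,"rx": 0,"ry": 0,"rz": 0.06,"claw": 1}

```text
time: 10.45
tool_pos: [0.5294, 0.2231, 0.1997]
tool_rot: [3.14, -0.0, 1.632]
contact_force: [1.6, 0.8, -1.0]
opening: 0.0914
grip_force: 0.0
```

Run:
```python
from h import *
s=robot.observe();print(s['tool_pos'],s['tool_rot'],s['qvel'].round(3))
print(delta([.504,-.3229,.20],1.463))
```

```text
[0.52941214 0.22305564 0.19965583] [ 3.13954436e+00 -3.40727686e-04  1.63230975e+00] [-0.79  -0.243  0.438 -0.001 -0.172 -0.577]
(array([-0.7245, -0.0786, -0.0009]), array([ 0.0026, -0.0007,  0.2156]))
```

>>> step_arm:
  steps:
    - {"x": -0.05,"y": -0.005,"z": 0,"rx": 0,"ry": 0,"rz": 0.02,"claw": 1}
    - {"x": -0.105,"y": -0.01,"z": 0,"rx": 0,"ry": 0,"rz": 0.04,"claw": 1}
    - {"x": -0.16,"y": -0.016,"z": 0,"rx": 0,"ry": 0,"rz": 0.06,"claw": 1}
    - {"x": -0.215,"y": -0.022,"z": 0,"rx": 0,"ry": 0,"rz": 0.08,"claw": 1}
    - {"x": -0.27,"y": -0.028,"z": 0,"rx": 0,"ry": 0,"rz": 0.1,"claw": 1}
    - {"x": -0.325,"y": -0.034,"z": 0,"rx": 0,"ry": 0,"rz": 0.12,"claw": 1}
    - {"x": -0.38,"y": -0.04,"z": 0,"rx": 0,"ry": 0,"rz": 0.14,"claw": 1}
    - {"x": -0.435,"y": -0.046,"z": 0,"rx": 0,"ry": 0,"rz": 0.16,"claw": 1}
    - {"x": -0.49,"y": -0.052,"z": 0,"rx": 0,"ry": 0,"rz": 0.18,"claw": 1}
    - {"x": -0.545,"y": -0.058,"z": 0,"rx": 0,"ry": 0,"rz": 0.2,"claw": 1}
    - {"x": -0.6,"y": -0.065,"z": 0,"rx": 0,"ry": 0,"rz": 0.215,"claw": 1}
    - {"x": -0.655,"y": -0.071,"z": 0,"rx": 0,"ry": 0,"rz": 0.215,"claw": 1}

```text
time: 11.45
tool_pos: [0.5053, -0.2719, 0.1989]
tool_rot: [3.141, -0.0, 1.461]
contact_force: [1.5, 0.4, 0.1]
opening: 0.092
grip_force: 0.0
```

Run:
```python
from h import *
s=robot.observe();print(s['tool_pos'],s['tool_rot'],s['qvel'].round(3))
print(delta([.504,-.3229,.20],1.463))
```

```text
[ 0.50526587 -0.27191045  0.19886489] [ 3.14125380e+00 -2.15235013e-06  1.46139944e+00] [-0.752  0.367 -0.598  0.005  0.223 -0.765]
(array([-0.0678,  0.0057, -0.0015]), array([ 0.0004, -0.    , -0.002 ]))
```

>>> step_arm:
  steps:
    - {"x": -0.045,"y": 0.004,"z": 0,"rx": 0,"ry": 0,"rz": 0,"claw": 1}
    - {"x": -0.068,"y": 0.006,"z": 0,"rx": 0,"ry": 0,"rz": 0,"claw": 1}
    - {"x": -0.068,"y": 0.006,"z": 0,"rx": 0,"ry": 0,"rz": 0,"claw": 1}
    - {"x": -0.068,"y": 0.006,"z": 0.03,"rx": 0,"ry": 0,"rz": 0,"claw": 1}
    - {"x": -0.068,"y": 0.006,"z": 0.07,"rx": 0,"ry": 0,"rz": 0,"claw": 1}
    - {"x": -0.068,"y": 0.006,"z": 0.11,"rx": 0,"ry": 0,"rz": 0,"claw": 1}
    - {"x": -0.068,"y": 0.006,"z": 0.15,"rx": 0,"ry": 0,"rz": 0,"claw": 1}
    - {"x": -0.068,"y": 0.006,"z": 0.175,"rx": 0,"ry": 0,"rz": 0,"claw": 1}
    - {"x": -0.068,"y": 0.006,"z": 0.184,"rx": 0,"ry": 0,"rz": 0,"claw": 1}
    - {"x": -0.068,"y": 0.006,"z": 0.184,"rx": 0,"ry": 0,"rz": 0,"claw": 1}
    - {"x": -0.068,"y": 0.006,"z": 0.184,"rx": 0,"ry": 0,"rz": 0,"claw": 1}

```text
time: 12.37
tool_pos: [0.5054, -0.3208, 0.0616]
tool_rot: [3.141, 0.0, 1.463]
contact_force: [-0.3, -0.3, -0.3]
opening: 0.0918
grip_force: 0.0
```

>>> step_arm:
  squeeze: 30
  steps:
    - {"x": 0,"y": 0,"z": 0,"rx": 0,"ry": 0,"rz": 0,"claw": -0.7}
    - {"x": 0,"y": 0,"z": 0,"rx": 0,"ry": 0,"rz": 0,"claw": -0.7}
    - {"x": 0,"y": 0,"z": 0,"rx": 0,"ry": 0,"rz": 0,"claw": -0.7}
    - {"x": 0,"y": 0,"z": 0,"rx": 0,"ry": 0,"rz": 0,"claw": -0.7}
    - {"x": 0,"y": 0,"z": 0,"rx": 0,"ry": 0,"rz": 0,"claw": -0.7}
    - {"x": 0,"y": 0,"z": 0,"rx": 0,"ry": 0,"rz": 0,"claw": -0.7}
    - {"x": 0,"y": 0,"z": 0,"rx": 0,"ry": 0,"rz": 0,"claw": -0.7}
    - {"x": 0,"y": 0,"z": 0,"rx": 0,"ry": 0,"rz": 0,"claw": -0.7}
    - {"x": 0,"y": 0,"z": 0,"rx": 0,"ry": 0,"rz": 0,"claw": -0.7}
    - {"x": 0,"y": 0,"z": 0,"rx": 0,"ry": 0,"rz": 0,"claw": -0.7}

```text
time: 13.2
tool_pos: [0.5048, -0.321, 0.0607]
tool_rot: [-3.142, -0.0, 1.462]
contact_force: [-0.1, 0.0, -0.5]
opening: 0.0299
grip_force: 0.0
```

Run:
```python
from h import *
s=robot.observe();print(s['tool_pos'],s['tool_rot'],s['qvel'].round(3))
print(delta([.5225,.2792,.20],1.679))
```

```text
[ 0.50476994 -0.32101747  0.0606866 ] [-3.14157661e+00 -1.43278454e-04  1.46221807e+00] [-0.    -0.    -0.     0.    -0.    -0.002]
(array([ 0.7982, -0.0632, -0.1856]), array([-0.00e+00, -2.00e-04, -2.76e-01]))
```

>>> step_arm:
  steps:
    - {"x": 0,"y": 0,"z": 0,"rx": 0,"ry": 0,"rz": 0,"claw": -0.7}
    - {"x": 0,"y": 0,"z": 0,"rx": 0,"ry": 0,"rz": 0,"claw": -0.7}
    - {"x": 0,"y": 0,"z": 0,"rx": 0,"ry": 0,"rz": 0,"claw": -0.7}
    - {"x": 0,"y": 0,"z": 0,"rx": 0,"ry": 0,"rz": 0,"claw": -0.7}
    - {"x": 0,"y": 0,"z": 0,"rx": 0,"ry": 0,"rz": 0,"claw": -0.7}

```text
time: 13.62
tool_pos: [0.5048, -0.321, 0.0607]
tool_rot: [3.142, -0.0, 1.462]
contact_force: [-0.5, -0.1, 0.7]
opening: 0.0177
grip_force: 30.0
```

>>> step_arm:
  steps:
    - {"x": 0,"y": 0,"z": -0.03,"rx": 0,"ry": 0,"rz": 0,"claw": -0.7}
    - {"x": 0,"y": 0,"z": -0.08,"rx": 0,"ry": 0,"rz": 0,"claw": -0.7}
    - {"x": 0,"y": 0,"z": -0.13,"rx": 0,"ry": 0,"rz": 0,"claw": -0.7}
    - {"x": 0,"y": 0,"z": -0.185,"rx": 0,"ry": 0,"rz": 0,"claw": -0.7}
    - {"x": 0.02,"y": 0,"z": -0.185,"rx": 0,"ry": 0,"rz": 0,"claw": -0.7}
    - {"x": 0.06,"y": -0.005,"z": -0.185,"rx": 0,"ry": 0,"rz": -0.02,"claw": -0.7}
    - {"x": 0.11,"y": -0.01,"z": -0.185,"rx": 0,"ry": 0,"rz": -0.04,"claw": -0.7}
    - {"x": 0.16,"y": -0.015,"z": -0.185,"rx": 0,"ry": 0,"rz": -0.06,"claw": -0.7}
    - {"x": 0.21,"y": -0.02,"z": -0.185,"rx": 0,"ry": 0,"rz": -0.08,"claw": -0.7}
    - {"x": 0.26,"y": -0.025,"z": -0.185,"rx": 0,"ry": 0,"rz": -0.1,"claw": -0.7}
    - {"x": 0.31,"y": -0.03,"z": -0.185,"rx": 0,"ry": 0,"rz": -0.12,"claw": -0.7}
    - {"x": 0.36,"y": -0.035,"z": -0.185,"rx": 0,"ry": 0,"rz": -0.14,"claw": -0.7}

```text
time: 14.62
tool_pos: [0.5072, -0.0478, 0.199]
tool_rot: [-3.141, -0.0, 1.573]
contact_force: [1.3, 1.4, -2.1]
opening: 0.0174
grip_force: 30.0
```

Run:
```python
from h import *
print(delta([.5225,.2792,.20],1.679))
```

```text
(array([ 0.436 ,  0.0212, -0.0012]), array([-0.0007, -0.0004, -0.1353]))
```

>>> step_arm:
  steps:
    - {"x": 0.05,"y": 0.002,"z": 0,"rx": 0,"ry": 0,"rz": -0.02,"claw": -0.7}
    - {"x": 0.1,"y": 0.004,"z": 0,"rx": 0,"ry": 0,"rz": -0.04,"claw": -0.7}
    - {"x": 0.15,"y": 0.006,"z": 0,"rx": 0,"ry": 0,"rz": -0.06,"claw": -0.7}
    - {"x": 0.2,"y": 0.008,"z": 0,"rx": 0,"ry": 0,"rz": -0.08,"claw": -0.7}
    - {"x": 0.25,"y": 0.011,"z": 0,"rx": 0,"ry": 0,"rz": -0.1,"claw": -0.7}
    - {"x": 0.3,"y": 0.014,"z": 0,"rx": 0,"ry": 0,"rz": -0.12,"claw": -0.7}
    - {"x": 0.35,"y": 0.017,"z": 0,"rx": 0,"ry": 0,"rz": -0.135,"claw": -0.7}
    - {"x": 0.39,"y": 0.02,"z": 0,"rx": 0,"ry": 0,"rz": -0.135,"claw": -0.7}
    - {"x": 0.42,"y": 0.021,"z": 0,"rx": 0,"ry": 0,"rz": -0.135,"claw": -0.7}
    - {"x": 0.436,"y": 0.021,"z": 0,"rx": 0,"ry": 0,"rz": -0.135,"claw": -0.7}
    - {"x": 0.436,"y": 0.021,"z": 0,"rx": 0,"ry": 0,"rz": -0.135,"claw": -0.7}
    - {"x": 0.436,"y": 0.021,"z": 0.01,"rx": 0,"ry": 0,"rz": -0.135,"claw": -0.7}

```text
time: 15.62
tool_pos: [0.5236, 0.2773, 0.1926]
tool_rot: [3.14, 0.0, 1.679]
contact_force: [0.0, -0.1, -3.4]
opening: 0.0175
grip_force: 30.0
```

>>> step_arm:
  steps:
    - {"x": 0,"y": 0,"z": 0.05,"rx": 0,"ry": 0,"rz": 0,"claw": -0.7}
    - {"x": 0,"y": 0,"z": 0.09,"rx": 0,"ry": 0,"rz": 0,"claw": -0.7}
    - {"x": 0,"y": 0,"z": 0.13,"rx": 0,"ry": 0,"rz": 0,"claw": -0.7}
    - {"x": 0,"y": 0,"z": 0.15,"rx": 0,"ry": 0,"rz": 0,"claw": -0.7}
    - {"x": 0,"y": 0,"z": 0.16,"rx": 0,"ry": 0,"rz": 0,"claw": -0.7}
    - {"x": 0,"y": 0,"z": 0.167,"rx": 0,"ry": 0,"rz": 0,"claw": -0.7}
    - {"x": 0,"y": 0,"z": 0.17,"rx": 0,"ry": 0,"rz": 0,"claw": -0.7}
    - {"x": 0,"y": 0,"z": 0.17,"rx": 0,"ry": 0,"rz": 0,"claw": -0.7}
    - {"x": 0,"y": 0,"z": 0.17,"rx": 0,"ry": 0,"rz": 0,"claw": -0.7}
    - {"x": 0,"y": 0,"z": 0.17,"rx": 0,"ry": 0,"rz": 0,"claw": -0.7}

```text
time: 16.45
tool_pos: [0.524, 0.2774, 0.0657]
tool_rot: [3.139, -0.001, 1.678]
contact_force: [0.5, 0.5, -2.1]
opening: 0.0173
grip_force: 30.0
```

>>> step_arm:
  steps:
    - {"x": 0,"y": 0,"z": 0.003,"rx": 0,"ry": 0,"rz": 0,"claw": -0.7}
    - {"x": 0,"y": 0,"z": 0.005,"rx": 0,"ry": 0,"rz": 0,"claw": -0.7}
    - {"x": 0,"y": 0,"z": 0.006,"rx": 0,"ry": 0,"rz": 0,"claw": -0.7}
    - {"x": 0,"y": 0,"z": 0.007,"rx": 0,"ry": 0,"rz": 0,"claw": -0.7}
    - {"x": 0,"y": 0,"z": 0.007,"rx": 0,"ry": 0,"rz": 0,"claw": -0.7}
    - {"x": 0,"y": 0,"z": 0.007,"rx": 0,"ry": 0,"rz": 0,"claw": -0.7}

```text
time: 16.95
tool_pos: [0.5232, 0.2773, 0.0596]
tool_rot: [3.141, -0.0, 1.678]
contact_force: [-2.0, 0.7, 2.7]
opening: 0.0173
grip_force: 30.0
```

>>> step_arm:
  steps:
    - {"x": 0,"y": 0,"z": 0,"rx": 0,"ry": 0,"rz": 0,"claw": -0.13}
    - {"x": 0,"y": 0,"z": 0,"rx": 0,"ry": 0,"rz": 0,"claw": -0.13}
    - {"x": 0,"y": 0,"z": 0,"rx": 0,"ry": 0,"rz": 0,"claw": -0.13}
    - {"x": 0,"y": 0,"z": 0,"rx": 0,"ry": 0,"rz": 0,"claw": -0.13}
    - {"x": 0,"y": 0,"z": 0,"rx": 0,"ry": 0,"rz": 0,"claw": -0.13}
    - {"x": 0,"y": 0,"z": -0.03,"rx": 0,"ry": 0,"rz": 0,"claw": -0.13}
    - {"x": 0,"y": 0,"z": -0.08,"rx": 0,"ry": 0,"rz": 0,"claw": -0.13}
    - {"x": 0,"y": 0,"z": -0.13,"rx": 0,"ry": 0,"rz": 0,"claw": -0.13}
    - {"x": 0,"y": 0,"z": -0.185,"rx": 0,"ry": 0,"rz": 0,"claw": -0.13}
    - {"x": -0.05,"y": 0,"z": -0.185,"rx": 0,"ry": 0,"rz": 0.02,"claw": -0.13}
    - {"x": -0.1,"y": 0,"z": -0.185,"rx": 0,"ry": 0,"rz": 0.04,"claw": -0.13}
    - {"x": -0.15,"y": 0,"z": -0.185,"rx": 0,"ry": 0,"rz": 0.06,"claw": -0.13}

```text
time: 17.95
tool_pos: [0.5354, 0.1647, 0.199]
tool_rot: [3.139, -0.0, 1.632]
contact_force: [1.0, -1.0, -0.1]
opening: 0.0405
grip_force: 0.0
```

Run:
```python
from h import *
s=robot.observe();print(s['tool_pos'],s['tool_rot'])
print(delta([.4986,-.3752,.20],1.463))
```

```text
[0.53541813 0.16471097 0.19895186] [ 3.13940253e+00 -1.29191336e-04  1.63240054e+00]
(array([-0.7155, -0.0933, -0.0017]), array([ 0.0028, -0.0004,  0.2157]))
```

>>> step_arm:
  steps:
    - {"x": -0.055,"y": -0.007,"z": 0,"rx": 0,"ry": 0,"rz": 0.02,"claw": -0.13}
    - {"x": -0.11,"y": -0.014,"z": 0,"rx": 0,"ry": 0,"rz": 0.04,"claw": -0.13}
    - {"x": -0.165,"y": -0.021,"z": 0,"rx": 0,"ry": 0,"rz": 0.06,"claw": -0.13}
    - {"x": -0.22,"y": -0.028,"z": 0,"rx": 0,"ry": 0,"rz": 0.08,"claw": -0.13}
    - {"x": -0.275,"y": -0.035,"z": 0,"rx": 0,"ry": 0,"rz": 0.1,"claw": -0.13}
    - {"x": -0.33,"y": -0.042,"z": 0,"rx": 0,"ry": 0,"rz": 0.12,"claw": -0.13}
    - {"x": -0.385,"y": -0.05,"z": 0,"rx": 0,"ry": 0,"rz": 0.14,"claw": -0.13}
    - {"x": -0.44,"y": -0.057,"z": 0,"rx": 0,"ry": 0,"rz": 0.16,"claw": -0.13}
    - {"x": -0.495,"y": -0.064,"z": 0,"rx": 0,"ry": 0,"rz": 0.18,"claw": -0.13}
    - {"x": -0.55,"y": -0.071,"z": 0,"rx": 0,"ry": 0,"rz": 0.2,"claw": -0.13}
    - {"x": -0.605,"y": -0.078,"z": 0,"rx": 0,"ry": 0,"rz": 0.215,"claw": -0.13}
    - {"x": -0.66,"y": -0.086,"z": 0,"rx": 0,"ry": 0,"rz": 0.215,"claw": -0.13}

```text
time: 18.95
tool_pos: [0.5003, -0.3347, 0.198]
tool_rot: [3.141, -0.0, 1.461]
contact_force: [0.5, 0.5, 0.4]
opening: 0.0397
grip_force: 0.0
```

Run:
```python
from h import *
s=robot.observe();print(s['tool_pos'],s['tool_rot'])
print(delta([.4986,-.3752,.20],1.463))
```

```text
[ 0.5002508  -0.33467064  0.198027  ] [ 3.14121857e+00 -2.43087818e-06  1.46139748e+00]
(array([-0.054 ,  0.0037, -0.0026]), array([ 0.0005, -0.    , -0.002 ]))
```

>>> step_arm:
  steps:
    - {"x": -0.04,"y": 0.003,"z": 0,"rx": 0,"ry": 0,"rz": 0,"claw": -0.13}
    - {"x": -0.054,"y": 0.004,"z": 0.03,"rx": 0,"ry": 0,"rz": 0,"claw": -0.13}
    - {"x": -0.054,"y": 0.004,"z": 0.07,"rx": 0,"ry": 0,"rz": 0,"claw": -0.13}
    - {"x": -0.054,"y": 0.004,"z": 0.09,"rx": 0,"ry": 0,"rz": 0,"claw": -0.13}
    - {"x": -0.054,"y": 0.004,"z": 0.09,"rx": 0,"ry": 0,"rz": 0,"claw": -0.13}
    - {"x": -0.054,"y": 0.004,"z": 0.09,"rx": 0,"ry": 0,"rz": 0,"claw": -0.13}

```text
time: 19.45
tool_pos: [0.4991, -0.373, 0.13]
tool_rot: [-3.14, -0.001, 1.462]
contact_force: [0.9, -0.4, 0.9]
opening: 0.0397
grip_force: 0.0
```

Run:
```python
from h import *
s=robot.observe();print(s['tool_pos'],s['tool_rot'])
print(delta([.4986,-.3752,.044],1.463))
```

```text
[ 0.49908794 -0.37299322  0.12998871] [-3.14030536e+00 -1.11697670e-03  1.46208735e+00]
(array([-0.0031, -0.0002,  0.1146]), array([-0.0016, -0.0014, -0.0012]))
```

>>> step_arm:
  squeeze: 30
  steps:
    - {"x": -0.002,"y": 0,"z": 0.03,"rx": 0,"ry": 0,"rz": 0,"claw": -0.13}
    - {"x": -0.002,"y": 0,"z": 0.06,"rx": 0,"ry": 0,"rz": 0,"claw": -0.13}
    - {"x": -0.002,"y": 0,"z": 0.09,"rx": 0,"ry": 0,"rz": 0,"claw": -0.13}
    - {"x": -0.002,"y": 0,"z": 0.106,"rx": 0,"ry": 0,"rz": 0,"claw": -0.13}
    - {"x": -0.002,"y": 0,"z": 0.1145,"rx": 0,"ry": 0,"rz": 0,"claw": -0.13}
    - {"x": -0.002,"y": 0,"z": 0.1145,"rx": 0,"ry": 0,"rz": 0,"claw": -0.13}
    - {"x": -0.002,"y": 0,"z": 0.1145,"rx": 0,"ry": 0,"rz": 0,"claw": -0.13}
    - {"x": -0.002,"y": 0,"z": 0.1145,"rx": 0,"ry": 0,"rz": 0,"claw": -0.55}
    - {"x": -0.002,"y": 0,"z": 0.1145,"rx": 0,"ry": 0,"rz": 0,"claw": -0.55}
    - {"x": -0.002,"y": 0,"z": 0.1145,"rx": 0,"ry": 0,"rz": 0,"claw": -0.55}
    - {"x": -0.002,"y": 0,"z": 0.1145,"rx": 0,"ry": 0,"rz": 0,"claw": -0.55}
    - {"x": -0.002,"y": 0,"z": 0.1145,"rx": 0,"ry": 0,"rz": 0,"claw": -0.55}

```text
time: 20.45
tool_pos: [0.4996, -0.3752, 0.0457]
tool_rot: [3.14, 0.001, 1.462]
contact_force: [-1.9, -0.1, 6.1]
opening: 0.0252
grip_force: 30.0
```

Run:
```python
from h import *
s=robot.observe();print(s['tool_pos'],s['tool_rot'],s['contact_force'])
print(delta([.5287,.2215,.20],1.679))
```

```text
[ 0.49957071 -0.37515414  0.04570818] [3.14014208e+00 1.14088608e-03 1.46216793e+00] [-1.87046259 -0.08931663  6.10746829]
(array([ 0.7948, -0.0473, -0.2067]), array([ 0.0017,  0.0016, -0.2761]))
```

>>> step_arm:
  steps:
    - {"x": 0,"y": 0,"z": -0.03,"rx": 0,"ry": 0,"rz": 0,"claw": -0.55}
    - {"x": 0,"y": 0,"z": -0.08,"rx": 0,"ry": 0,"rz": 0,"claw": -0.55}
    - {"x": 0,"y": 0,"z": -0.13,"rx": 0,"ry": 0,"rz": 0,"claw": -0.55}
    - {"x": 0,"y": 0,"z": -0.185,"rx": 0,"ry": 0,"rz": 0,"claw": -0.55}
    - {"x": 0.02,"y": 0,"z": -0.2,"rx": 0,"ry": 0,"rz": 0,"claw": -0.55}
    - {"x": 0.06,"y": -0.003,"z": -0.206,"rx": 0,"ry": 0,"rz": -0.02,"claw": -0.55}
    - {"x": 0.11,"y": -0.006,"z": -0.206,"rx": 0,"ry": 0,"rz": -0.04,"claw": -0.55}
    - {"x": 0.16,"y": -0.01,"z": -0.206,"rx": 0,"ry": 0,"rz": -0.06,"claw": -0.55}
    - {"x": 0.21,"y": -0.013,"z": -0.206,"rx": 0,"ry": 0,"rz": -0.08,"claw": -0.55}
    - {"x": 0.26,"y": -0.016,"z": -0.206,"rx": 0,"ry": 0,"rz": -0.1,"claw": -0.55}
    - {"x": 0.31,"y": -0.019,"z": -0.206,"rx": 0,"ry": 0,"rz": -0.12,"claw": -0.55}
    - {"x": 0.36,"y": -0.022,"z": -0.206,"rx": 0,"ry": 0,"rz": -0.14,"claw": -0.55}

```text
time: 21.45
tool_pos: [0.5112, -0.1022, 0.1984]
tool_rot: [-3.14, -0.001, 1.573]
contact_force: [0.9, -0.8, -1.9]
opening: 0.0252
grip_force: 30.0
```

Run:
```python
from h import *
s=robot.observe();print(s['tool_pos'],s['opening'],s['grip_force'])
print(delta([.5287,.2205,.20],1.679))
```

```text
[ 0.51117807 -0.10218888  0.19839242] 0.025206698055278413 29.969193041324615
(array([ 0.4302,  0.0242, -0.0019]), array([-0.0015, -0.001 , -0.1353]))
```

>>> step_arm:
  steps:
    - {"x": 0.05,"y": 0.003,"z": 0,"rx": 0,"ry": 0,"rz": -0.02,"claw": -0.55}
    - {"x": 0.1,"y": 0.006,"z": 0,"rx": 0,"ry": 0,"rz": -0.04,"claw": -0.55}
    - {"x": 0.15,"y": 0.009,"z": 0,"rx": 0,"ry": 0,"rz": -0.06,"claw": -0.55}
    - {"x": 0.2,"y": 0.012,"z": 0,"rx": 0,"ry": 0,"rz": -0.08,"claw": -0.55}
    - {"x": 0.25,"y": 0.015,"z": 0,"rx": 0,"ry": 0,"rz": -0.1,"claw": -0.55}
    - {"x": 0.3,"y": 0.018,"z": 0,"rx": 0,"ry": 0,"rz": -0.12,"claw": -0.55}
    - {"x": 0.35,"y": 0.021,"z": 0,"rx": 0,"ry": 0,"rz": -0.135,"claw": -0.55}
    - {"x": 0.39,"y": 0.023,"z": 0,"rx": 0,"ry": 0,"rz": -0.135,"claw": -0.55}
    - {"x": 0.42,"y": 0.024,"z": 0,"rx": 0,"ry": 0,"rz": -0.135,"claw": -0.55}
    - {"x": 0.43,"y": 0.024,"z": 0,"rx": 0,"ry": 0,"rz": -0.135,"claw": -0.55}
    - {"x": 0.43,"y": 0.024,"z": 0,"rx": 0,"ry": 0,"rz": -0.135,"claw": -0.55}
    - {"x": 0.43,"y": 0.024,"z": 0.01,"rx": 0,"ry": 0,"rz": -0.135,"claw": -0.55}

```text
time: 22.45
tool_pos: [0.5298, 0.2179, 0.1921]
tool_rot: [3.14, 0.0, 1.679]
contact_force: [-0.1, -0.5, -2.8]
opening: 0.0253
grip_force: 30.0
```

>>> step_arm:
  steps:
    - {"x": 0,"y": 0,"z": 0.05,"rx": 0,"ry": 0,"rz": 0,"claw": -0.55}
    - {"x": 0,"y": 0,"z": 0.09,"rx": 0,"ry": 0,"rz": 0,"claw": -0.55}
    - {"x": 0,"y": 0,"z": 0.13,"rx": 0,"ry": 0,"rz": 0,"claw": -0.55}
    - {"x": 0,"y": 0,"z": 0.16,"rx": 0,"ry": 0,"rz": 0,"claw": -0.55}
    - {"x": 0,"y": 0,"z": 0.175,"rx": 0,"ry": 0,"rz": 0,"claw": -0.55}
    - {"x": 0,"y": 0,"z": 0.185,"rx": 0,"ry": 0,"rz": 0,"claw": -0.55}
    - {"x": 0,"y": 0,"z": 0.189,"rx": 0,"ry": 0,"rz": 0,"claw": -0.55}
    - {"x": 0,"y": 0,"z": 0.189,"rx": 0,"ry": 0,"rz": 0,"claw": -0.55}
    - {"x": 0,"y": 0,"z": 0.189,"rx": 0,"ry": 0,"rz": 0,"claw": -0.55}
    - {"x": 0,"y": 0,"z": 0.189,"rx": 0,"ry": 0,"rz": 0,"claw": -0.55}

```text
time: 23.28
tool_pos: [0.5305, 0.2182, 0.0513]
tool_rot: [3.139, -0.0, 1.678]
contact_force: [-0.3, -0.3, -2.3]
opening: 0.0254
grip_force: 30.0
```

>>> step_arm:
  steps:
    - {"x": 0,"y": 0,"z": 0.003,"rx": 0,"ry": 0,"rz": 0,"claw": -0.55}
    - {"x": 0,"y": 0,"z": 0.006,"rx": 0,"ry": 0,"rz": 0,"claw": -0.55}
    - {"x": 0,"y": 0,"z": 0.007,"rx": 0,"ry": 0,"rz": 0,"claw": -0.55}
    - {"x": 0,"y": 0,"z": 0.0075,"rx": 0,"ry": 0,"rz": 0,"claw": -0.55}
    - {"x": 0,"y": 0,"z": 0.0075,"rx": 0,"ry": 0,"rz": 0,"claw": -0.55}
    - {"x": 0,"y": 0,"z": 0.0075,"rx": 0,"ry": 0,"rz": 0,"claw": -0.55}

```text
time: 23.78
tool_pos: [0.5296, 0.2182, 0.0447]
tool_rot: [3.141, -0.0, 1.678]
contact_force: [-1.6, -0.0, 4.3]
opening: 0.0255
grip_force: 30.0
```

>>> step_arm:
  steps:
    - {"x": 0,"y": 0,"z": 0,"rx": 0,"ry": 0,"rz": 0,"claw": 0}
    - {"x": 0,"y": 0,"z": 0,"rx": 0,"ry": 0,"rz": 0,"claw": 0}
    - {"x": 0,"y": 0,"z": 0,"rx": 0,"ry": 0,"rz": 0,"claw": 0}
    - {"x": 0,"y": 0,"z": 0,"rx": 0,"ry": 0,"rz": 0,"claw": 0}
    - {"x": 0,"y": 0,"z": 0,"rx": 0,"ry": 0,"rz": 0,"claw": 0}
    - {"x": 0,"y": 0,"z": -0.03,"rx": 0,"ry": 0,"rz": 0,"claw": 0}
    - {"x": 0,"y": 0,"z": -0.08,"rx": 0,"ry": 0,"rz": 0,"claw": 0}
    - {"x": 0,"y": 0,"z": -0.13,"rx": 0,"ry": 0,"rz": 0,"claw": 0}
    - {"x": 0,"y": 0,"z": -0.185,"rx": 0,"ry": 0,"rz": 0,"claw": 0}
    - {"x": 0,"y": 0,"z": -0.24,"rx": 0,"ry": 0,"rz": 0,"claw": 0}
    - {"x": -0.05,"y": 0,"z": -0.27,"rx": 0,"ry": 0,"rz": 0.03,"claw": 0}
    - {"x": -0.1,"y": 0,"z": -0.27,"rx": 0,"ry": 0,"rz": 0.06,"claw": 0}

```text
time: 24.78
tool_pos: [0.5397, 0.1448, 0.2527]
tool_rot: [3.131, -0.001, 1.634]
contact_force: [1.8, -0.3, 0.1]
opening: 0.0458
grip_force: 0.0
```

Run:
```python
from h import *
s=robot.observe();print(s['tool_pos'],s['tool_rot'])
c=cam("wrist"); im,d=read_camera("wrist"); cv2.imwrite("pics/w3.png",im)
print(delta([.53,-.36,.25],1.484))
```

```text
[0.53971986 0.14482372 0.2526959 ] [ 3.13058751e+00 -1.18029928e-03  1.63436423e+00]
(array([-0.6605, -0.0505,  0.0024]), array([0.0093, 0.0044, 0.1822]))
```

View pics/w3.png

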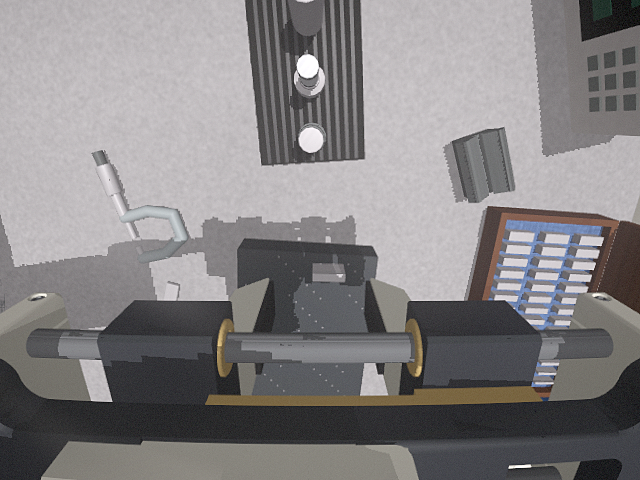

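The wrist image shows all three pieces upright on the mat: jack at (311,140), plug at (308,70) and square at (308,15). Next is the sine bar.

>>> step_arm:
  steps:
    - {"x": -0.055,"y": -0.004,"z": 0,"rx": 0,"ry": 0,"rz": 0.02,"claw": 0}
    - {"x": -0.11,"y": -0.008,"z": 0,"rx": 0,"ry": 0,"rz": 0.04,"claw": 0}
    - {"x": -0.165,"y": -0.012,"z": 0,"rx": 0,"ry": 0,"rz": 0.06,"claw": 0}
    - {"x": -0.22,"y": -0.016,"z": 0,"rx": 0,"ry": 0,"rz": 0.08,"claw": 0}
    - {"x": -0.275,"y": -0.02,"z": 0,"rx": 0,"ry": 0,"rz": 0.1,"claw": 0}
    - {"x": -0.33,"y": -0.024,"z": 0,"rx": 0,"ry": 0,"rz": 0.12,"claw": 0}
    - {"x": -0.385,"y": -0.028,"z": 0,"rx": 0,"ry": 0,"rz": 0.14,"claw": 0}
    - {"x": -0.44,"y": -0.033,"z": 0,"rx": 0,"ry": 0,"rz": 0.16,"claw": 0}
    - {"x": -0.495,"y": -0.038,"z": 0,"rx": 0,"ry": 0,"rz": 0.18,"claw": 0}
    - {"x": -0.55,"y": -0.042,"z": 0,"rx": 0,"ry": 0,"rz": 0.182,"claw": 0}
    - {"x": -0.605,"y": -0.047,"z": 0,"rx": 0,"ry": 0,"rz": 0.182,"claw": 0}
    - {"x": -0.66,"y": -0.05,"z": 0,"rx": 0,"ry": 0,"rz": 0.182,"claw": 0}

```text
time: 25.83
tool_pos: [0.5293, -0.3548, 0.2462]
tool_rot: [-3.141, -0.001, 1.488]
contact_force: [0.4, 0.4, 0.9]
opening: 0.0462
grip_force: 0.0
```

>>> step_arm:
  steps:
    - {"x": 0,"y": 0,"z": 0,"rx": 0,"ry": 0,"rz": 0,"claw": 0}
    - {"x": 0,"y": 0,"z": 0,"rx": 0,"ry": 0,"rz": 0,"claw": 0}

```text
time: 26.0
tool_pos: [0.5292, -0.3549, 0.2452]
tool_rot: [-3.14, -0.001, 1.484]
contact_force: [-0.0, 1.7, 1.2]
opening: 0.0462
grip_force: 0.0
```

Run:
```python
from h import *
s=robot.observe();print(s['tool_pos'],s['tool_rot'],s['qvel'].round(3))
c=cam("wrist"); im,d=read_camera("wrist"); cv2.imwrite("pics/w4.png",im)
for q in("tray","sine_bar"):
  for m in nets.masks_of("wrist",q)[:2]:
    P=cloud(c,d,m['region']); print(q,round(m['conf'],2),m['box'],len(P),np.percentile(P[:,2],[2,50,98]).round(3),rect(P))
    for lo,hi in ((.014,.022),(.034,.041),(.042,.05)):
      B=P[(P[:,2]>lo)&(P[:,2]<hi)]
      if len(B)>9: print('  ',lo,len(B),rect(B),'z',B[:,2].mean().round(4))
```

```text
[ 0.52916425 -0.35485142  0.24515273] [-3.14003349e+00 -1.29328758e-03  1.48443382e+00] [ 0.055 -0.038  0.036  0.014  0.002  0.01 ]
tray 0.89 [65.7, 136.5, 170.2, 279.6] 12838 [0.004 0.006 0.019] (array([ 284.1, -341.5]), array([163.8, 124.8]), 78.94974517822266)
   0.014 2482 (array([ 291.1, -342.9]), array([163.9, 110.3]), 79.05591583251953) z 0.0173
tray 0.7 [260.4, 103.2, 364.9, 247.9] 10882 [0.004 0.006 0.019] (array([ 523. , -327.8]), array([161.5, 108.5]), 83.89815521240234)
   0.014 2146 (array([ 523. , -327.8]), array([161.5, 108.5]), 83.89815521240234) z 0.0178
sine_bar 0.95 [431.7, 127.6, 485.2, 247.1] 3308 [0.013 0.032 0.04 ] (array([ 685.2, -349.5]), array([ 27.1, 128. ]), 12.01795768737793)
   0.014 182 (array([ 673.1, -350.3]), array([ 18.5, 127.8]), 4.139203071594238) z 0.0182
   0.034 79 (array([ 687. , -353.9]), array([ 23.4, 118.3]), 11.00191593170166) z 0.037
   0.042 21 (array([ 697.1, -410.3]), array([22.2,  2.7]), 12.925683975219727) z 0.0426
sine_bar 0.64 [331.1, 111.9, 357.4, 240.9] 2993 [0.029 0.037 0.046] (array([ 557.7, -326.8]), array([135.4,  29.5]), 84.9489517211914)
   0.034 2810 (array([ 556.4, -321.9]), array([126.1,  25.2]), 84.50282287597656) z 0.037
   0.042 99 (array([ 550.5, -385. ]), array([ 4.4, 23.9]), 83.26427459716797) z 0.0463
```

View pics/w4.png

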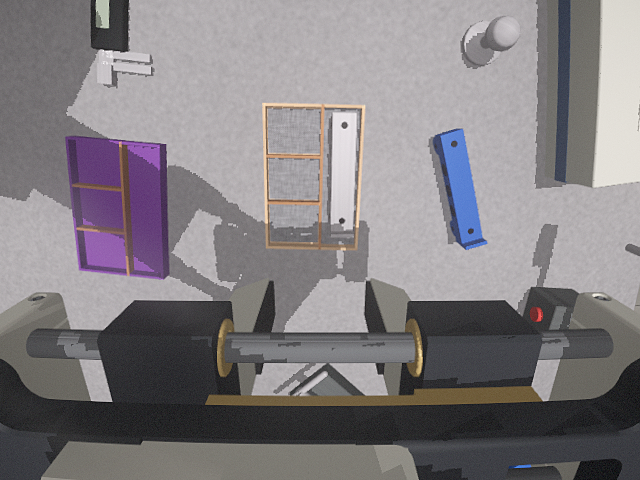

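The image shows the tray emptied of uprights (262-365, 104-248) and the bar at (343,170) with its end plate at the near end. The bar centre is (556.4, -321.4) mm at 84.5°.

Run:
```python
from h import *
s=robot.observe();print(s['tool_pos'],s['tool_rot'],s['qvel'].round(3))
print(delta([.5564,-.3218,.10],1.475))
```

```text
[ 0.53015744 -0.35158298  0.24649312] [-3.14112078e+00 -9.38280843e-04  1.48911900e+00] [ 0.013 -0.012 -0.001  0.    -0.001 -0.002]
(array([0.0422, 0.0317, 0.1953]), array([-0.0006, -0.0012,  0.018 ]))
```

>>> step_arm:
  steps:
    - {"x": 0.042,"y": 0.032,"z": 0.05,"rx": 0,"ry": 0,"rz": 0.018,"claw": 0}
    - {"x": 0.042,"y": 0.032,"z": 0.09,"rx": 0,"ry": 0,"rz": 0.018,"claw": 0}
    - {"x": 0.042,"y": 0.032,"z": 0.13,"rx": 0,"ry": 0,"rz": 0.018,"claw": 0}
    - {"x": 0.042,"y": 0.032,"z": 0.17,"rx": 0,"ry": 0,"rz": 0.018,"claw": 0}
    - {"x": 0.042,"y": 0.032,"z": 0.195,"rx": 0,"ry": 0,"rz": 0.018,"claw": 0}
    - {"x": 0.042,"y": 0.032,"z": 0.195,"rx": 0,"ry": 0,"rz": 0.018,"claw": 0}
    - {"x": 0.042,"y": 0.032,"z": 0.195,"rx": 0,"ry": 0,"rz": 0.018,"claw": 0}
    - {"x": 0.042,"y": 0.032,"z": 0.195,"rx": 0,"ry": 0,"rz": 0.018,"claw": 0}
    - {"x": 0.042,"y": 0.032,"z": 0.195,"rx": 0,"ry": 0,"rz": 0.018,"claw": 0}

```text
time: 26.9
tool_pos: [0.5577, -0.3237, 0.1029]
tool_rot: [3.138, 0.002, 1.475]
contact_force: [-0.6, -0.5, 0.3]
opening: 0.0455
grip_force: 0.0
```

Run:
```python
from h import *
s=robot.observe();print(s['tool_pos'],s['tool_rot'],s['qvel'].round(3))
print(delta([.5564,-.3218,.022],1.475))
```

```text
[ 0.55773408 -0.32373887  0.10293773] [3.13805738e+00 2.03893747e-03 1.47468442e+00] [-0.007  0.002  0.002  0.001 -0.001 -0.001]
(array([ 0.0026, -0.0024,  0.1079]), array([ 0.0045,  0.0026, -0.0004]))
```

>>> step_arm:
  squeeze: 45
  steps:
    - {"x": 0.002,"y": -0.002,"z": 0.03,"rx": 0.004,"ry": 0.002,"rz": 0,"claw": 0}
    - {"x": 0.002,"y": -0.002,"z": 0.06,"rx": 0.004,"ry": 0.002,"rz": 0,"claw": 0}
    - {"x": 0.002,"y": -0.002,"z": 0.085,"rx": 0.004,"ry": 0.002,"rz": 0,"claw": 0}
    - {"x": 0.002,"y": -0.002,"z": 0.1,"rx": 0.004,"ry": 0.002,"rz": 0,"claw": 0}
    - {"x": 0.002,"y": -0.002,"z": 0.107,"rx": 0.004,"ry": 0.002,"rz": 0,"claw": 0}
    - {"x": 0.002,"y": -0.002,"z": 0.107,"rx": 0.004,"ry": 0.002,"rz": 0,"claw": 0}
    - {"x": 0.002,"y": -0.002,"z": 0.107,"rx": 0.004,"ry": 0.002,"rz": 0,"claw": 0}
    - {"x": 0.002,"y": -0.002,"z": 0.107,"rx": 0.004,"ry": 0.002,"rz": 0,"claw": 0}

```text
time: 27.57
tool_pos: [0.556, -0.3224, 0.0218]
tool_rot: [-3.141, -0.0, 1.474]
contact_force: [0.0, -0.3, -0.7]
opening: 0.0462
grip_force: 0.0
```

>>> step_arm:
  squeeze: 45
  steps:
    - {"x": 0,"y": 0,"z": 0,"rx": 0,"ry": 0,"rz": 0,"claw": -0.6}
    - {"x": 0,"y": 0,"z": 0,"rx": 0,"ry": 0,"rz": 0,"claw": -0.6}
    - {"x": 0,"y": 0,"z": 0,"rx": 0,"ry": 0,"rz": 0,"claw": -0.6}
    - {"x": 0,"y": 0,"z": 0,"rx": 0,"ry": 0,"rz": 0,"claw": -0.6}
    - {"x": 0,"y": 0,"z": 0,"rx": 0,"ry": 0,"rz": 0,"claw": -0.6}
    - {"x": 0,"y": 0,"z": 0,"rx": 0,"ry": 0,"rz": 0,"claw": -0.6}

```text
time: 28.07
tool_pos: [0.5557, -0.322, 0.0208]
tool_rot: [-3.14, -0.001, 1.474]
contact_force: [1.0, -0.3, 2.6]
opening: 0.0245
grip_force: 45.0
```

Run:
```python
from h import *
s=robot.observe();print(s['tool_pos'],s['tool_rot'],s['qvel'].round(3))
print(delta([.5315,-.018,.15],1.566))
```

```text
[ 0.55572735 -0.32202638  0.02075413] [-3.13981348e+00 -1.06723253e-03  1.47397790e+00] [ 0.003  0.002 -0.001 -0.001 -0.001 -0.002]
(array([ 0.4005, -0.0716, -0.1718]), array([-0.0022, -0.0015, -0.1172]))
```

>>> step_arm:
  steps:
    - {"x": 0,"y": 0,"z": -0.015,"rx": 0,"ry": 0,"rz": 0,"claw": -0.6}
    - {"x": 0,"y": 0,"z": -0.05,"rx": 0,"ry": 0,"rz": 0,"claw": -0.6}
    - {"x": 0,"y": 0,"z": -0.1,"rx": 0,"ry": 0,"rz": 0,"claw": -0.6}
    - {"x": 0.02,"y": -0.004,"z": -0.14,"rx": 0,"ry": 0,"rz": -0.01,"claw": -0.6}
    - {"x": 0.06,"y": -0.011,"z": -0.172,"rx": 0,"ry": 0,"rz": -0.02,"claw": -0.6}
    - {"x": 0.11,"y": -0.02,"z": -0.172,"rx": 0,"ry": 0,"rz": -0.04,"claw": -0.6}
    - {"x": 0.16,"y": -0.029,"z": -0.172,"rx": 0,"ry": 0,"rz": -0.06,"claw": -0.6}
    - {"x": 0.21,"y": -0.037,"z": -0.172,"rx": 0,"ry": 0,"rz": -0.08,"claw": -0.6}
    - {"x": 0.26,"y": -0.046,"z": -0.172,"rx": 0,"ry": 0,"rz": -0.1,"claw": -0.6}
    - {"x": 0.31,"y": -0.055,"z": -0.172,"rx": 0,"ry": 0,"rz": -0.117,"claw": -0.6}
    - {"x": 0.35,"y": -0.063,"z": -0.172,"rx": 0,"ry": 0,"rz": -0.117,"claw": -0.6}
    - {"x": 0.38,"y": -0.068,"z": -0.172,"rx": 0,"ry": 0,"rz": -0.117,"claw": -0.6}

```text
time: 29.07
tool_pos: [0.5304, -0.0304, 0.1494]
tool_rot: [-3.135, -0.003, 1.568]
contact_force: [-0.2, -0.2, -6.2]
opening: 0.0246
grip_force: 45.0
```

>>> step_arm:
  steps:
    - {"x": 0.015,"y": -0.002,"z": 0,"rx": 0,"ry": 0,"rz": 0,"claw": -0.6}
    - {"x": 0.02,"y": -0.003,"z": 0.03,"rx": 0,"ry": 0,"rz": 0,"claw": -0.6}
    - {"x": 0.02,"y": -0.003,"z": 0.06,"rx": 0,"ry": 0,"rz": 0,"claw": -0.6}
    - {"x": 0.02,"y": -0.003,"z": 0.08,"rx": 0,"ry": 0,"rz": 0,"claw": -0.6}
    - {"x": 0.02,"y": -0.003,"z": 0.08,"rx": 0,"ry": 0,"rz": 0,"claw": -0.6}
    - {"x": 0.02,"y": -0.003,"z": 0.08,"rx": 0,"ry": 0,"rz": 0,"claw": -0.6}
    - {"x": 0.02,"y": -0.003,"z": 0.08,"rx": 0,"ry": 0,"rz": 0,"claw": -0.6}
    - {"x": 0.02,"y": -0.003,"z": 0.08,"rx": 0,"ry": 0,"rz": 0,"claw": -0.6}

```text
time: 29.73
tool_pos: [0.5308, -0.0188, 0.0911]
tool_rot: [-3.141, -0.001, 1.565]
contact_force: [-0.1, -0.7, -5.6]
opening: 0.0245
grip_force: 45.0
```

Run:
```python
from h import *
s=robot.observe();print(s['tool_pos'],s['tool_rot'],s['qvel'].round(3),s['opening'])
print(delta([.5316,-.0172,.0615],1.566))
c=cam("wrist"); im,d=read_camera("wrist"); cv2.imwrite("pics/w5.png",im)
for q in("sine_bar","plate"):
  for m in nets.masks_of("wrist",q)[:1]:
    P=cloud(c,d,m['region']); print(q,round(m['conf'],2),m['box'],len(P),np.percentile(P[:,2],[2,50,98]).round(3),rect(P))
```

```text
[ 0.53083458 -0.01882696  0.09111517] [-3.14076431e+00 -1.46247421e-03  1.56548252e+00] [ 0.002 -0.003  0.003  0.001 -0.004  0.001] 0.02446166426707193
(array([0.0021, 0.001 , 0.0395]), array([-0.0011, -0.0019, -0.0007]))
sine_bar 0.62 [288.0, 172.4, 351.7, 400.3] 10507 [0.101 0.107 0.109] (array([529.9, -38.2]), array([165.4,  36.4]), 89.68771362304688)
plate 0.95 [179.7, 75.5, 463.5, 397.3] 50056 [0.044 0.045 0.046] (array([532.3, -12.1]), array([222.4, 195.5]), 89.70867919921875)
```

>>> step_arm:
  steps:
    - {"x": 0.002,"y": 0.001,"z": 0.02,"rx": 0,"ry": 0,"rz": 0,"claw": -0.6}
    - {"x": 0.002,"y": 0.001,"z": 0.03,"rx": 0,"ry": 0,"rz": 0,"claw": -0.6}
    - {"x": 0.002,"y": 0.001,"z": 0.035,"rx": 0,"ry": 0,"rz": 0,"claw": -0.6}
    - {"x": 0.002,"y": 0.001,"z": 0.037,"rx": 0,"ry": 0,"rz": 0,"claw": -0.6}
    - {"x": 0.002,"y": 0.001,"z": 0.039,"rx": 0,"ry": 0,"rz": 0,"claw": -0.6}
    - {"x": 0.002,"y": 0.001,"z": 0.039,"rx": 0,"ry": 0,"rz": 0,"claw": -0.6}
    - {"x": 0.002,"y": 0.001,"z": 0.039,"rx": 0,"ry": 0,"rz": 0,"claw": -0.6}
    - {"x": 0.002,"y": 0.001,"z": 0.039,"rx": 0,"ry": 0,"rz": 0,"claw": -0.6}

```text
time: 30.55
tool_pos: [0.531, -0.0169, 0.061]
tool_rot: [-3.139, -0.002, 1.566]
contact_force: [0.1, 0.1, -6.4]
opening: 0.0247
grip_force: 45.0
```

>>> step_arm:
  steps:
    - {"x": 0,"y": 0,"z": 0.001,"rx": 0,"ry": 0,"rz": 0,"claw": -0.6}
    - {"x": 0,"y": 0,"z": 0.0015,"rx": 0,"ry": 0,"rz": 0,"claw": -0.6}
    - {"x": 0,"y": 0,"z": 0.0015,"rx": 0,"ry": 0,"rz": 0,"claw": -0.6}
    - {"x": 0,"y": 0,"z": 0.0015,"rx": 0,"ry": 0,"rz": 0,"claw": -0.6}

```text
time: 30.88
tool_pos: [0.531, -0.0168, 0.0607]
tool_rot: [-3.14, -0.002, 1.566]
contact_force: [-3.4, -0.0, 6.2]
opening: 0.0247
grip_force: 45.0
```

>>> step_arm:
  steps:
    - {"x": 0,"y": 0,"z": 0,"rx": 0,"ry": 0,"rz": 0,"claw": 0}
    - {"x": 0,"y": 0,"z": 0,"rx": 0,"ry": 0,"rz": 0,"claw": 0}
    - {"x": 0,"y": 0,"z": 0,"rx": 0,"ry": 0,"rz": 0,"claw": 0}
    - {"x": 0,"y": 0,"z": 0,"rx": 0,"ry": 0,"rz": 0,"claw": 0}
    - {"x": 0,"y": 0,"z": -0.02,"rx": 0,"ry": 0,"rz": 0,"claw": 0}
    - {"x": 0,"y": 0,"z": -0.07,"rx": 0,"ry": 0,"rz": 0,"claw": 0}
    - {"x": 0,"y": 0,"z": -0.12,"rx": 0,"ry": 0,"rz": 0,"claw": 0}
    - {"x": 0,"y": 0,"z": -0.17,"rx": 0,"ry": 0,"rz": 0,"claw": 0}
    - {"x": 0,"y": 0,"z": -0.22,"rx": 0,"ry": 0,"rz": 0,"claw": 0}
    - {"x": 0,"y": 0,"z": -0.25,"rx": 0,"ry": 0,"rz": 0,"claw": 0}
    - {"x": 0,"y": 0,"z": -0.25,"rx": 0,"ry": 0,"rz": 0,"claw": 0}
    - {"x": 0,"y": 0,"z": -0.25,"rx": 0,"ry": 0,"rz": 0,"claw": 0}

```text
time: 31.88
tool_pos: [0.5318, -0.0172, 0.2482]
tool_rot: [3.141, -0.001, 1.566]
contact_force: [-0.6, -0.6, -0.2]
opening: 0.046
grip_force: 0.0
```

Run:
```python
from h import *
s=robot.observe();print(s['tool_pos'],s['tool_rot'],s['qvel'].round(3))
c=cam("wrist"); im,d=read_camera("wrist"); cv2.imwrite("pics/w6.png",im)
for q in("sine_bar","gauge_block","plate","jack","plug","square"):
  for m in nets.masks_of("wrist",q)[:1]:
    P=cloud(c,d,m['region']); print(q,round(m['conf'],2),m['box'],len(P),np.percentile(P[:,2],[2,50,98]).round(3),rect(P))
    top=P[P[:,2]>np.percentile(P[:,2],98)-.006]; print('  top',rect(top), 'med',top.mean(0).round(4))
    if q=="sine_bar": B=P[(P[:,2]>.073)&(P[:,2]<.081)]; print(rect(B))
print(delta([.5296,.2182,.20],1.679))
```

```text
[ 0.53183267 -0.01723179  0.24823505] [ 3.14128709e+00 -1.33191694e-03  1.56593129e+00] [-0.     0.037  0.056  0.    -0.01  -0.002]
sine_bar 0.82 [306.3, 146.4, 330.3, 282.7] 3330 [0.075 0.077 0.086] (array([531.2, -17.9]), array([128.1,  25.7]), 89.12178802490234)
  top (array([530.9, -79.8]), array([ 4.1, 24.4]), 89.70626831054688) med [ 0.5306 -0.0793  0.0854]
(array([530.8, -16.8]), array([125.1,  25.3]), 89.74270629882812)
gauge_block 0.84 [324.6, 111.1, 363.3, 122.3] 367 [0.069 0.075 0.077] (array([554.5,  77.5]), array([32.9, 10.5]), 1.677189826965332)
  top (array([554.5,  76.7]), array([32.9,  8.8]), 0.017195267602801323) med [0.5541 0.0769 0.075 ]
plate 0.87 [242.1, 99.9, 400.6, 301.8] 25396 [0.043 0.045 0.047] (array([531.8, -14.9]), array([222.3, 181.4]), 89.97833251953125)
  top (array([531.7, -16.7]), array([218.4, 160.8]), 89.88634490966797) med [ 0.5315 -0.0025  0.0452]
(array([ 0.3136, -0.0029,  0.062 ]), array([-0.0061, -0.0032, -0.144 ]))
```

View pics/w6.png

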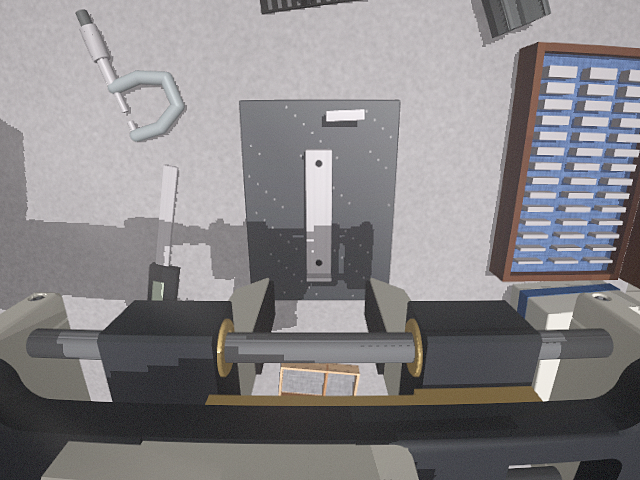

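The wrist image shows the sine bar lying centred on the plate, (306-330, 150-282), with the gauge block undisturbed at (346,116). The depth cloud puts it within 1 mm of the plate centre. Now the jack goes back.

>>> step_arm:
  steps:
    - {"x": 0.05,"y": 0,"z": 0.02,"rx": 0,"ry": 0,"rz": -0.03,"claw": 0}
    - {"x": 0.105,"y": -0.001,"z": 0.04,"rx": 0,"ry": 0,"rz": -0.06,"claw": 0}
    - {"x": 0.16,"y": -0.002,"z": 0.062,"rx": 0,"ry": 0,"rz": -0.09,"claw": 0}
    - {"x": 0.21,"y": -0.002,"z": 0.062,"rx": 0,"ry": 0,"rz": -0.12,"claw": 0}
    - {"x": 0.26,"y": -0.003,"z": 0.062,"rx": 0,"ry": 0,"rz": -0.144,"claw": 0}
    - {"x": 0.3,"y": -0.003,"z": 0.062,"rx": 0,"ry": 0,"rz": -0.144,"claw": 0}
    - {"x": 0.3136,"y": -0.003,"z": 0.062,"rx": 0,"ry": 0,"rz": -0.144,"claw": 0}
    - {"x": 0.3136,"y": -0.003,"z": 0.09,"rx": 0,"ry": 0,"rz": -0.144,"claw": 0}
    - {"x": 0.3136,"y": -0.003,"z": 0.13,"rx": 0,"ry": 0,"rz": -0.144,"claw": 0}
    - {"x": 0.3136,"y": -0.003,"z": 0.15,"rx": 0,"ry": 0,"rz": -0.144,"claw": 0}
    - {"x": 0.3136,"y": -0.003,"z": 0.15,"rx": 0,"ry": 0,"rz": -0.144,"claw": 0}
    - {"x": 0.3136,"y": -0.003,"z": 0.15,"rx": 0,"ry": 0,"rz": -0.144,"claw": 0}

```text
time: 33.23
tool_pos: [0.5296, 0.2177, 0.1344]
tool_rot: [-3.137, -0.002, 1.679]
contact_force: [-0.0, 1.3, 1.1]
opening: 0.0459
grip_force: 0.0
```

Run:
```python
from h import *
s=robot.observe();print(s['tool_pos'],s['tool_rot'],s['qvel'].round(3))
print(delta([.5296,.2182,.0447],1.679))
c=cam("wrist"); im,d=read_camera("wrist")
for q in("plug","square"):
  for m in nets.masks_of("wrist",q)[:1]:
    P=cloud(c,d,m['region']);top=P[P[:,2]>np.percentile(P[:,2],98)-.006]; print(q,rect(top), 'med',top.mean(0).round(4))
```

```text
[0.52955839 0.21773959 0.13439024] [-3.13691336e+00 -1.76478758e-03  1.67862967e+00] [ 0.001 -0.031 -0.039  0.003  0.006  0.001]
(array([0.0004, 0.0007, 0.1196]), array([-0.006 , -0.0022, -0.0005]))
plug (array([522.8, 275. ]), array([17.3, 16.3]), 53.80002975463867) med [0.523  0.2751 0.1119]
square (array([517.2, 335.9]), array([30.5, 31.2]), 64.19692993164062) med [0.5171 0.3361 0.1088]
```

>>> step_arm:
  squeeze: 30
  steps:
    - {"x": 0,"y": 0,"z": 0.03,"rx": -0.004,"ry": 0,"rz": 0,"claw": 0}
    - {"x": 0,"y": 0,"z": 0.06,"rx": -0.004,"ry": 0,"rz": 0,"claw": 0}
    - {"x": 0,"y": 0,"z": 0.09,"rx": -0.004,"ry": 0,"rz": 0,"claw": 0}
    - {"x": 0,"y": 0,"z": 0.11,"rx": -0.004,"ry": 0,"rz": 0,"claw": 0}
    - {"x": 0,"y": 0,"z": 0.118,"rx": -0.004,"ry": 0,"rz": 0,"claw": 0}
    - {"x": 0,"y": 0,"z": 0.118,"rx": -0.004,"ry": 0,"rz": 0,"claw": 0}
    - {"x": 0,"y": 0,"z": 0.118,"rx": -0.004,"ry": 0,"rz": 0,"claw": -0.55}
    - {"x": 0,"y": 0,"z": 0.118,"rx": -0.004,"ry": 0,"rz": 0,"claw": -0.55}
    - {"x": 0,"y": 0,"z": 0.118,"rx": -0.004,"ry": 0,"rz": 0,"claw": -0.55}
    - {"x": 0,"y": 0,"z": 0.118,"rx": -0.004,"ry": 0,"rz": 0,"claw": -0.55}
    - {"x": 0,"y": 0,"z": 0.118,"rx": -0.004,"ry": 0,"rz": 0,"claw": -0.55}
    - {"x": 0,"y": 0,"z": 0.118,"rx": -0.004,"ry": 0,"rz": 0,"claw": -0.55}

```text
time: 34.38
tool_pos: [0.5301, 0.2187, 0.0476]
tool_rot: [3.139, -0.003, 1.679]
contact_force: [-1.2, -0.5, 6.7]
opening: 0.0254
grip_force: 30.0
```

Run:
```python
from h import *
s=robot.observe();print(s['tool_pos'],s['tool_rot'],s['qvel'].round(3))
print(delta([.496,-.3775,.20],1.463))
```

```text
[0.53009229 0.21866195 0.04758519] [ 3.13932488e+00 -2.53651957e-03  1.67908698e+00] [ 0.001 -0.     0.     0.     0.003 -0.001]
(array([-0.7848, -0.1306, -0.2055]), array([ 0.0025, -0.0035,  0.2751]))
```

>>> step_arm:
  steps:
    - {"x": 0,"y": 0,"z": -0.03,"rx": 0,"ry": 0,"rz": 0,"claw": -0.55}
    - {"x": 0,"y": 0,"z": -0.08,"rx": 0,"ry": 0,"rz": 0,"claw": -0.55}
    - {"x": 0,"y": 0,"z": -0.13,"rx": 0,"ry": 0,"rz": 0,"claw": -0.55}
    - {"x": 0,"y": 0,"z": -0.18,"rx": 0,"ry": 0,"rz": 0,"claw": -0.55}
    - {"x": -0.02,"y": -0.003,"z": -0.2,"rx": 0,"ry": 0,"rz": 0,"claw": -0.55}
    - {"x": -0.06,"y": -0.01,"z": -0.205,"rx": 0,"ry": 0,"rz": 0.02,"claw": -0.55}
    - {"x": -0.11,"y": -0.018,"z": -0.205,"rx": 0,"ry": 0,"rz": 0.04,"claw": -0.55}
    - {"x": -0.16,"y": -0.027,"z": -0.205,"rx": 0,"ry": 0,"rz": 0.06,"claw": -0.55}
    - {"x": -0.21,"y": -0.035,"z": -0.205,"rx": 0,"ry": 0,"rz": 0.08,"claw": -0.55}
    - {"x": -0.26,"y": -0.043,"z": -0.205,"rx": 0,"ry": 0,"rz": 0.1,"claw": -0.55}
    - {"x": -0.31,"y": -0.052,"z": -0.205,"rx": 0,"ry": 0,"rz": 0.12,"claw": -0.55}
    - {"x": -0.36,"y": -0.06,"z": -0.205,"rx": 0,"ry": 0,"rz": 0.14,"claw": -0.55}

```text
time: 35.38
tool_pos: [0.5131, -0.0568, 0.1994]
tool_rot: [-3.141, -0.002, 1.568]
contact_force: [0.9, 0.0, -2.3]
opening: 0.0254
grip_force: 29.9
```

Run:
```python
from h import *
s=robot.observe();print(s['tool_pos'],s['grip_force'])
print(delta([.4958,-.3775,.20],1.463))
```

```text
[ 0.51310397 -0.05677643  0.19939885] 29.937844276428223
(array([-0.4277, -0.0221, -0.0018]), array([-0.0007, -0.0031,  0.1343]))
```

>>> step_arm:
  steps:
    - {"x": -0.05,"y": -0.003,"z": 0,"rx": 0,"ry": 0,"rz": 0.02,"claw": -0.55}
    - {"x": -0.1,"y": -0.005,"z": 0,"rx": 0,"ry": 0,"rz": 0.04,"claw": -0.55}
    - {"x": -0.15,"y": -0.008,"z": 0,"rx": 0,"ry": 0,"rz": 0.06,"claw": -0.55}
    - {"x": -0.2,"y": -0.01,"z": 0,"rx": 0,"ry": 0,"rz": 0.08,"claw": -0.55}
    - {"x": -0.25,"y": -0.013,"z": 0,"rx": 0,"ry": 0,"rz": 0.1,"claw": -0.55}
    - {"x": -0.3,"y": -0.016,"z": 0,"rx": 0,"ry": 0,"rz": 0.12,"claw": -0.55}
    - {"x": -0.35,"y": -0.018,"z": 0,"rx": 0,"ry": 0,"rz": 0.134,"claw": -0.55}
    - {"x": -0.39,"y": -0.02,"z": 0,"rx": 0,"ry": 0,"rz": 0.134,"claw": -0.55}
    - {"x": -0.42,"y": -0.022,"z": 0,"rx": 0,"ry": 0,"rz": 0.134,"claw": -0.55}
    - {"x": -0.428,"y": -0.022,"z": 0,"rx": 0,"ry": 0,"rz": 0.134,"claw": -0.55}
    - {"x": -0.428,"y": -0.022,"z": 0.03,"rx": 0,"ry": 0,"rz": 0.134,"claw": -0.55}
    - {"x": -0.428,"y": -0.022,"z": 0.08,"rx": 0,"ry": 0,"rz": 0.134,"claw": -0.55}

```text
time: 36.38
tool_pos: [0.4986, -0.378, 0.1419]
tool_rot: [3.135, 0.003, 1.463]
contact_force: [0.7, -0.5, -2.8]
opening: 0.0256
grip_force: 29.9
```

>>> step_arm:
  steps:
    - {"x": 0,"y": 0,"z": 0.04,"rx": 0,"ry": 0,"rz": 0,"claw": -0.55}
    - {"x": 0,"y": 0,"z": 0.06,"rx": 0,"ry": 0,"rz": 0,"claw": -0.55}
    - {"x": 0,"y": 0,"z": 0.06,"rx": 0,"ry": 0,"rz": 0,"claw": -0.55}
    - {"x": 0,"y": 0,"z": 0.06,"rx": 0,"ry": 0,"rz": 0,"claw": -0.55}
    - {"x": 0,"y": 0,"z": 0.06,"rx": 0,"ry": 0,"rz": 0,"claw": -0.55}

```text
time: 36.8
tool_pos: [0.4977, -0.3762, 0.0953]
tool_rot: [3.14, -0.001, 1.464]
contact_force: [-0.0, -0.3, -1.6]
opening: 0.0249
grip_force: 29.9
```

Run:
```python
from h import *
s=robot.observe();print(s['tool_pos'],s['tool_rot'],s['contact_force'])
print(delta([.4958,-.3777,.0486],1.463))
```

```text
[ 0.49770211 -0.37617117  0.09531833] [ 3.13980086e+00 -9.85933670e-04  1.46416113e+00] [-0.01961292 -0.3298615  -1.58955484]
(array([-0.0024, -0.0024,  0.0623]), array([ 0.0023, -0.0013,  0.0015]))
```

>>> step_arm:
  steps:
    - {"x": -0.002,"y": -0.002,"z": 0.02,"rx": 0,"ry": 0,"rz": 0,"claw": -0.55}
    - {"x": -0.002,"y": -0.002,"z": 0.04,"rx": 0,"ry": 0,"rz": 0,"claw": -0.55}
    - {"x": -0.002,"y": -0.002,"z": 0.052,"rx": 0,"ry": 0,"rz": 0,"claw": -0.55}
    - {"x": -0.002,"y": -0.002,"z": 0.057,"rx": 0,"ry": 0,"rz": 0,"claw": -0.55}
    - {"x": -0.002,"y": -0.002,"z": 0.06,"rx": 0,"ry": 0,"rz": 0,"claw": -0.55}
    - {"x": -0.002,"y": -0.002,"z": 0.06,"rx": 0,"ry": 0,"rz": 0,"claw": -0.55}
    - {"x": -0.002,"y": -0.002,"z": 0.06,"rx": 0,"ry": 0,"rz": 0,"claw": -0.55}
    - {"x": -0.002,"y": -0.002,"z": 0.06,"rx": 0,"ry": 0,"rz": 0,"claw": -0.55}

```text
time: 37.47
tool_pos: [0.4957, -0.3775, 0.0498]
tool_rot: [3.14, -0.001, 1.464]
contact_force: [-0.5, 0.6, -1.4]
opening: 0.0251
grip_force: 29.9
```

>>> step_arm:
  steps:
    - {"x": 0,"y": 0,"z": 0.001,"rx": 0,"ry": 0,"rz": 0,"claw": -0.55}
    - {"x": 0,"y": 0,"z": 0.002,"rx": 0,"ry": 0,"rz": 0,"claw": -0.55}
    - {"x": 0,"y": 0,"z": 0.002,"rx": 0,"ry": 0,"rz": 0,"claw": -0.55}
    - {"x": 0,"y": 0,"z": 0.002,"rx": 0,"ry": 0,"rz": 0,"claw": -0.55}

```text
time: 37.8
tool_pos: [0.4956, -0.3776, 0.0486]
tool_rot: [3.14, -0.001, 1.464]
contact_force: [-1.7, 0.7, 6.1]
opening: 0.0252
grip_force: 30.0
```

>>> step_arm:
  steps:
    - {"x": 0,"y": 0,"z": 0,"rx": 0,"ry": 0,"rz": 0,"claw": 0}
    - {"x": 0,"y": 0,"z": 0,"rx": 0,"ry": 0,"rz": 0,"claw": 0}
    - {"x": 0,"y": 0,"z": 0,"rx": 0,"ry": 0,"rz": 0,"claw": 0}
    - {"x": 0,"y": 0,"z": 0,"rx": 0,"ry": 0,"rz": 0,"claw": 0}
    - {"x": 0,"y": 0,"z": 0,"rx": 0,"ry": 0,"rz": 0,"claw": 0}
    - {"x": 0,"y": 0,"z": -0.03,"rx": 0,"ry": 0,"rz": 0,"claw": 0}
    - {"x": 0,"y": 0,"z": -0.08,"rx": 0,"ry": 0,"rz": 0,"claw": 0}
    - {"x": 0,"y": 0,"z": -0.13,"rx": 0,"ry": 0,"rz": 0,"claw": 0}
    - {"x": 0,"y": 0,"z": -0.185,"rx": 0,"ry": 0,"rz": 0,"claw": 0}
    - {"x": 0.05,"y": 0,"z": -0.2,"rx": 0,"ry": 0,"rz": -0.02,"claw": 0}
    - {"x": 0.1,"y": 0,"z": -0.2,"rx": 0,"ry": 0,"rz": -0.04,"claw": 0}
    - {"x": 0.15,"y": 0,"z": -0.2,"rx": 0,"ry": 0,"rz": -0.06,"claw": 0}

```text
time: 38.8
tool_pos: [0.5075, -0.2651, 0.1989]
tool_rot: [3.139, -0.001, 1.51]
contact_force: [0.5, -0.1, -0.9]
opening: 0.0461
grip_force: 0.0
```

Run:
```python
from h import *
s=robot.observe();print(s['tool_pos'],s['tool_rot'])
print(delta([.523,.2765,.20],1.679))
```

```text
[ 0.50750142 -0.26505723  0.19894175] [ 3.13891378e+00 -9.09853381e-04  1.51007223e+00]
(array([ 0.722 , -0.0232, -0.0008]), array([ 0.0035, -0.0009, -0.2151]))
```

>>> step_arm:
  steps:
    - {"x": 0.055,"y": -0.002,"z": 0,"rx": 0,"ry": 0,"rz": -0.02,"claw": 0}
    - {"x": 0.11,"y": -0.004,"z": 0,"rx": 0,"ry": 0,"rz": -0.04,"claw": 0}
    - {"x": 0.165,"y": -0.006,"z": 0,"rx": 0,"ry": 0,"rz": -0.06,"claw": 0}
    - {"x": 0.22,"y": -0.008,"z": 0,"rx": 0,"ry": 0,"rz": -0.08,"claw": 0}
    - {"x": 0.275,"y": -0.01,"z": 0,"rx": 0,"ry": 0,"rz": -0.1,"claw": 0}
    - {"x": 0.33,"y": -0.011,"z": 0,"rx": 0,"ry": 0,"rz": -0.12,"claw": 0}
    - {"x": 0.385,"y": -0.013,"z": 0,"rx": 0,"ry": 0,"rz": -0.14,"claw": 0}
    - {"x": 0.44,"y": -0.015,"z": 0,"rx": 0,"ry": 0,"rz": -0.16,"claw": 0}
    - {"x": 0.495,"y": -0.017,"z": 0,"rx": 0,"ry": 0,"rz": -0.18,"claw": 0}
    - {"x": 0.55,"y": -0.019,"z": 0,"rx": 0,"ry": 0,"rz": -0.2,"claw": 0}
    - {"x": 0.605,"y": -0.02,"z": 0,"rx": 0,"ry": 0,"rz": -0.215,"claw": 0}
    - {"x": 0.65,"y": -0.021,"z": 0,"rx": 0,"ry": 0,"rz": -0.215,"claw": 0}

```text
time: 39.8
tool_pos: [0.5202, 0.2249, 0.1988]
tool_rot: [3.141, -0.003, 1.681]
contact_force: [0.1, -0.8, 0.8]
opening: 0.0455
grip_force: 0.0
```

>>> step_arm:
  steps:
    - {"x": 0.04,"y": 0.001,"z": 0,"rx": 0,"ry": 0,"rz": 0,"claw": 0}
    - {"x": 0.072,"y": 0.002,"z": 0,"rx": 0,"ry": 0,"rz": 0,"claw": 0}
    - {"x": 0.072,"y": 0.002,"z": 0.04,"rx": 0,"ry": 0,"rz": 0,"claw": 0}
    - {"x": 0.072,"y": 0.002,"z": 0.08,"rx": 0,"ry": 0,"rz": 0,"claw": 0}
    - {"x": 0.072,"y": 0.002,"z": 0.08,"rx": 0,"ry": 0,"rz": 0,"claw": 0}
    - {"x": 0.072,"y": 0.002,"z": 0.08,"rx": 0,"ry": 0,"rz": 0,"claw": 0}
    - {"x": 0.072,"y": 0.002,"z": 0.08,"rx": 0,"ry": 0,"rz": 0,"claw": 0}

```text
time: 40.38
tool_pos: [0.5171, 0.276, 0.1403]
tool_rot: [3.139, -0.003, 1.679]
contact_force: [0.6, 0.4, 0.9]
opening: 0.0458
grip_force: 0.0
```

Run:
```python
from h import *
s=robot.observe();print(s['tool_pos'],s['tool_rot'])
print(delta([.523,.2765,.0597],1.679))
```

```text
[0.51714105 0.27598635 0.14026567] [ 3.13946190e+00 -2.67545169e-03  1.67938677e+00]
(array([-0.0005,  0.0076,  0.1074]), array([ 0.0027, -0.0034,  0.0005]))
```

>>> step_arm:
  squeeze: 30
  steps:
    - {"x": 0,"y": 0.0076,"z": 0,"rx": 0.002,"ry": -0.003,"rz": 0,"claw": 0}
    - {"x": 0,"y": 0.0076,"z": 0.03,"rx": 0.002,"ry": -0.003,"rz": 0,"claw": 0}
    - {"x": 0,"y": 0.0076,"z": 0.06,"rx": 0.002,"ry": -0.003,"rz": 0,"claw": 0}
    - {"x": 0,"y": 0.0076,"z": 0.09,"rx": 0.002,"ry": -0.003,"rz": 0,"claw": 0}
    - {"x": 0,"y": 0.0076,"z": 0.107,"rx": 0.002,"ry": -0.003,"rz": 0,"claw": 0}
    - {"x": 0,"y": 0.0076,"z": 0.107,"rx": 0.002,"ry": -0.003,"rz": 0,"claw": -0.7}
    - {"x": 0,"y": 0.0076,"z": 0.107,"rx": 0.002,"ry": -0.003,"rz": 0,"claw": -0.7}
    - {"x": 0,"y": 0.0076,"z": 0.107,"rx": 0.002,"ry": -0.003,"rz": 0,"claw": -0.7}
    - {"x": 0,"y": 0.0076,"z": 0.107,"rx": 0.002,"ry": -0.003,"rz": 0,"claw": -0.7}
    - {"x": 0,"y": 0.0076,"z": 0.107,"rx": 0.002,"ry": -0.003,"rz": 0,"claw": -0.7}
    - {"x": 0,"y": 0.0076,"z": 0.107,"rx": 0.002,"ry": -0.003,"rz": 0,"claw": -0.7}
    - {"x": 0,"y": 0.0076,"z": 0.107,"rx": 0.002,"ry": -0.003,"rz": 0,"claw": -0.7}

```text
time: 41.38
tool_pos: [0.523, 0.2771, 0.0601]
tool_rot: [3.14, -0.001, 1.68]
contact_force: [0.6, -0.6, 6.6]
opening: 0.0175
grip_force: 30.0
```

Run:
```python
from h import *
s=robot.observe();print(s['tool_pos'],s['tool_rot'])
print(delta([.5014,-.3255,.20],1.463))
```

```text
[0.52303276 0.27707799 0.06009389] [ 3.13970853e+00 -5.32706501e-04  1.67987111e+00]
(array([-0.7954, -0.1158, -0.1872]), array([ 0.0023, -0.0009,  0.2761]))
```

>>> step_arm:
  steps:
    - {"x": 0,"y": 0,"z": -0.03,"rx": 0,"ry": 0,"rz": 0,"claw": -0.7}
    - {"x": 0,"y": 0,"z": -0.08,"rx": 0,"ry": 0,"rz": 0,"claw": -0.7}
    - {"x": 0,"y": 0,"z": -0.13,"rx": 0,"ry": 0,"rz": 0,"claw": -0.7}
    - {"x": 0,"y": 0,"z": -0.18,"rx": 0,"ry": 0,"rz": 0,"claw": -0.7}
    - {"x": -0.02,"y": -0.003,"z": -0.187,"rx": 0,"ry": 0,"rz": 0,"claw": -0.7}
    - {"x": -0.06,"y": -0.009,"z": -0.187,"rx": 0,"ry": 0,"rz": 0.02,"claw": -0.7}
    - {"x": -0.11,"y": -0.016,"z": -0.187,"rx": 0,"ry": 0,"rz": 0.04,"claw": -0.7}
    - {"x": -0.16,"y": -0.023,"z": -0.187,"rx": 0,"ry": 0,"rz": 0.06,"claw": -0.7}
    - {"x": -0.21,"y": -0.03,"z": -0.187,"rx": 0,"ry": 0,"rz": 0.08,"claw": -0.7}
    - {"x": -0.26,"y": -0.038,"z": -0.187,"rx": 0,"ry": 0,"rz": 0.1,"claw": -0.7}
    - {"x": -0.31,"y": -0.045,"z": -0.187,"rx": 0,"ry": 0,"rz": 0.12,"claw": -0.7}
    - {"x": -0.36,"y": -0.052,"z": -0.187,"rx": 0,"ry": 0,"rz": 0.14,"claw": -0.7}

```text
time: 42.38
tool_pos: [0.5115, 0.0023, 0.1982]
tool_rot: [-3.139, 0.0, 1.569]
contact_force: [0.2, -0.2, -2.5]
opening: 0.0174
grip_force: 30.0
```

Run:
```python
from h import *
s=robot.observe();print(s['tool_pos'],s['grip_force'])
print(delta([.5014,-.3255,.20],1.463))
```

```text
[0.51148902 0.00231164 0.19818976] 30.000588297843933
(array([-0.4371, -0.0128, -0.0024]), array([-0.0035,  0.0002,  0.1353]))
```

>>> step_arm:
  steps:
    - {"x": -0.05,"y": -0.0015,"z": 0,"rx": 0,"ry": 0,"rz": 0.02,"claw": -0.7}
    - {"x": -0.1,"y": -0.003,"z": 0,"rx": 0,"ry": 0,"rz": 0.04,"claw": -0.7}
    - {"x": -0.15,"y": -0.0045,"z": 0,"rx": 0,"ry": 0,"rz": 0.06,"claw": -0.7}
    - {"x": -0.2,"y": -0.006,"z": 0,"rx": 0,"ry": 0,"rz": 0.08,"claw": -0.7}
    - {"x": -0.25,"y": -0.0075,"z": 0,"rx": 0,"ry": 0,"rz": 0.1,"claw": -0.7}
    - {"x": -0.3,"y": -0.009,"z": 0,"rx": 0,"ry": 0,"rz": 0.12,"claw": -0.7}
    - {"x": -0.35,"y": -0.01,"z": 0,"rx": 0,"ry": 0,"rz": 0.135,"claw": -0.7}
    - {"x": -0.4,"y": -0.012,"z": 0,"rx": 0,"ry": 0,"rz": 0.135,"claw": -0.7}
    - {"x": -0.43,"y": -0.013,"z": 0,"rx": 0,"ry": 0,"rz": 0.135,"claw": -0.7}
    - {"x": -0.437,"y": -0.013,"z": 0,"rx": 0,"ry": 0,"rz": 0.135,"claw": -0.7}
    - {"x": -0.437,"y": -0.013,"z": 0.03,"rx": 0,"ry": 0,"rz": 0.135,"claw": -0.7}
    - {"x": -0.437,"y": -0.013,"z": 0.07,"rx": 0,"ry": 0,"rz": 0.135,"claw": -0.7}

```text
time: 43.38
tool_pos: [0.5032, -0.3249, 0.1476]
tool_rot: [3.139, 0.003, 1.463]
contact_force: [0.6, 0.2, -3.0]
opening: 0.0177
grip_force: 30.0
```

>>> step_arm:
  steps:
    - {"x": 0,"y": 0,"z": 0.03,"rx": 0,"ry": 0,"rz": 0,"claw": -0.7}
    - {"x": 0,"y": 0,"z": 0.05,"rx": 0,"ry": 0,"rz": 0,"claw": -0.7}
    - {"x": 0,"y": 0,"z": 0.05,"rx": 0,"ry": 0,"rz": 0,"claw": -0.7}
    - {"x": 0,"y": 0,"z": 0.05,"rx": 0,"ry": 0,"rz": 0,"claw": -0.7}
    - {"x": 0,"y": 0,"z": 0.05,"rx": 0,"ry": 0,"rz": 0,"claw": -0.7}

```text
time: 43.8
tool_pos: [0.503, -0.3237, 0.11]
tool_rot: [3.142, 0.001, 1.464]
contact_force: [0.2, -0.1, -2.1]
opening: 0.0175
grip_force: 30.0
```

Run:
```python
from h import *
s=robot.observe();print(s['tool_pos'],s['tool_rot'],s['contact_force'])
print(delta([.5014,-.3255,.0611],1.463))
```

```text
[ 0.50300199 -0.32369111  0.10996442] [3.14156612e+00 9.64669801e-04 1.46404563e+00] [ 0.17193825 -0.14391431 -2.13222199]
(array([-0.0026, -0.0019,  0.0652]), array([0.    , 0.0012, 0.0013]))
```

>>> step_arm:
  steps:
    - {"x": -0.002,"y": -0.002,"z": 0.02,"rx": 0,"ry": 0,"rz": 0,"claw": -0.7}
    - {"x": -0.002,"y": -0.002,"z": 0.04,"rx": 0,"ry": 0,"rz": 0,"claw": -0.7}
    - {"x": -0.002,"y": -0.002,"z": 0.053,"rx": 0,"ry": 0,"rz": 0,"claw": -0.7}
    - {"x": -0.002,"y": -0.002,"z": 0.06,"rx": 0,"ry": 0,"rz": 0,"claw": -0.7}
    - {"x": -0.002,"y": -0.002,"z": 0.063,"rx": 0,"ry": 0,"rz": 0,"claw": -0.7}
    - {"x": -0.002,"y": -0.002,"z": 0.063,"rx": 0,"ry": 0,"rz": 0,"claw": -0.7}
    - {"x": -0.002,"y": -0.002,"z": 0.063,"rx": 0,"ry": 0,"rz": 0,"claw": -0.7}
    - {"x": -0.002,"y": -0.002,"z": 0.063,"rx": 0,"ry": 0,"rz": 0,"claw": -0.7}

```text
time: 44.47
tool_pos: [0.5013, -0.3253, 0.0626]
tool_rot: [3.141, 0.001, 1.464]
contact_force: [0.1, -0.7, -3.2]
opening: 0.0176
grip_force: 30.0
```

>>> step_arm:
  steps:
    - {"x": 0,"y": 0,"z": 0.001,"rx": 0,"ry": 0,"rz": 0,"claw": -0.7}
    - {"x": 0,"y": 0,"z": 0.002,"rx": 0,"ry": 0,"rz": 0,"claw": -0.7}
    - {"x": 0,"y": 0,"z": 0.002,"rx": 0,"ry": 0,"rz": 0,"claw": -0.7}
    - {"x": 0,"y": 0,"z": 0.002,"rx": 0,"ry": 0,"rz": 0,"claw": -0.7}

```text
time: 44.8
tool_pos: [0.5012, -0.3253, 0.0611]
tool_rot: [3.141, 0.001, 1.464]
contact_force: [-0.2, 0.7, 4.5]
opening: 0.0175
grip_force: 30.0
```

>>> step_arm:
  steps:
    - {"x": 0,"y": 0,"z": 0,"rx": 0,"ry": 0,"rz": 0,"claw": 0.4}
    - {"x": 0,"y": 0,"z": 0,"rx": 0,"ry": 0,"rz": 0,"claw": 0.4}
    - {"x": 0,"y": 0,"z": 0,"rx": 0,"ry": 0,"rz": 0,"claw": 0.4}
    - {"x": 0,"y": 0,"z": 0,"rx": 0,"ry": 0,"rz": 0,"claw": 0.4}
    - {"x": 0,"y": 0,"z": 0,"rx": 0,"ry": 0,"rz": 0,"claw": 0.4}
    - {"x": 0,"y": 0,"z": -0.03,"rx": 0,"ry": 0,"rz": 0,"claw": 0.4}
    - {"x": 0,"y": 0,"z": -0.08,"rx": 0,"ry": 0,"rz": 0,"claw": 0.4}
    - {"x": 0,"y": 0,"z": -0.13,"rx": 0,"ry": 0,"rz": 0,"claw": 0.4}
    - {"x": 0,"y": 0,"z": -0.184,"rx": 0,"ry": 0,"rz": 0,"claw": 0.4}
    - {"x": 0.05,"y": 0,"z": -0.184,"rx": 0,"ry": 0,"rz": -0.02,"claw": 0.4}
    - {"x": 0.1,"y": 0,"z": -0.184,"rx": 0,"ry": 0,"rz": -0.04,"claw": 0.4}
    - {"x": 0.15,"y": 0,"z": -0.184,"rx": 0,"ry": 0,"rz": -0.06,"claw": 0.4}

```text
time: 45.8
tool_pos: [0.513, -0.2124, 0.1989]
tool_rot: [3.141, 0.001, 1.51]
contact_force: [-0.6, -0.4, 0.3]
opening: 0.0641
grip_force: 0.0
```

Run:
```python
from h import *
s=robot.observe();print(s['tool_pos'],s['tool_rot'])
print(delta([.5175,.336,.20],1.679))
```

```text
[ 0.51302049 -0.21236009  0.19891864] [3.14122253e+00 8.87724774e-04 1.50987348e+00]
(array([ 0.7302, -0.0386, -0.0021]), array([ 0.0004,  0.0012, -0.2153]))
```

>>> step_arm:
  steps:
    - {"x": 0.055,"y": -0.003,"z": 0,"rx": 0,"ry": 0,"rz": -0.02,"claw": 0.4}
    - {"x": 0.11,"y": -0.006,"z": 0,"rx": 0,"ry": 0,"rz": -0.04,"claw": 0.4}
    - {"x": 0.165,"y": -0.009,"z": 0,"rx": 0,"ry": 0,"rz": -0.06,"claw": 0.4}
    - {"x": 0.22,"y": -0.012,"z": 0,"rx": 0,"ry": 0,"rz": -0.08,"claw": 0.4}
    - {"x": 0.275,"y": -0.015,"z": 0,"rx": 0,"ry": 0,"rz": -0.1,"claw": 0.4}
    - {"x": 0.33,"y": -0.018,"z": 0,"rx": 0,"ry": 0,"rz": -0.12,"claw": 0.4}
    - {"x": 0.385,"y": -0.02,"z": 0,"rx": 0,"ry": 0,"rz": -0.14,"claw": 0.4}
    - {"x": 0.44,"y": -0.023,"z": 0,"rx": 0,"ry": 0,"rz": -0.16,"claw": 0.4}
    - {"x": 0.495,"y": -0.026,"z": 0,"rx": 0,"ry": 0,"rz": -0.18,"claw": 0.4}
    - {"x": 0.55,"y": -0.029,"z": 0,"rx": 0,"ry": 0,"rz": -0.2,"claw": 0.4}
    - {"x": 0.605,"y": -0.032,"z": 0,"rx": 0,"ry": 0,"rz": -0.215,"claw": 0.4}
    - {"x": 0.65,"y": -0.034,"z": 0,"rx": 0,"ry": 0,"rz": -0.215,"claw": 0.4}

```text
time: 46.8
tool_pos: [0.5161, 0.278, 0.1981]
tool_rot: [-3.141, -0.0, 1.682]
contact_force: [0.4, -1.3, 0.3]
opening: 0.0642
grip_force: 0.0
```

Run:
```python
from h import *
s=robot.observe();print(s['tool_pos'],s['tool_rot'])
print(delta([.5175,.336,.14],1.679))
```

```text
[0.51609884 0.27803011 0.19807661] [-3.14057636e+00 -3.95287029e-04  1.68154965e+00]
(array([0.0766, 0.0105, 0.0775]), array([-0.0013, -0.0005,  0.0032]))
```

>>> step_arm:
  steps:
    - {"x": 0.045,"y": 0.006,"z": 0,"rx": 0,"ry": 0,"rz": 0,"claw": 0.4}
    - {"x": 0.077,"y": 0.0105,"z": 0,"rx": 0,"ry": 0,"rz": 0,"claw": 0.4}
    - {"x": 0.077,"y": 0.0105,"z": 0.04,"rx": 0,"ry": 0,"rz": 0,"claw": 0.4}
    - {"x": 0.077,"y": 0.0105,"z": 0.077,"rx": 0,"ry": 0,"rz": 0,"claw": 0.4}
    - {"x": 0.077,"y": 0.0105,"z": 0.077,"rx": 0,"ry": 0,"rz": 0,"claw": 0.4}
    - {"x": 0.077,"y": 0.0105,"z": 0.077,"rx": 0,"ry": 0,"rz": 0,"claw": 0.4}
    - {"x": 0.077,"y": 0.0105,"z": 0.077,"rx": 0,"ry": 0,"rz": 0,"claw": 0.4}

```text
time: 47.38
tool_pos: [0.519, 0.3334, 0.1418]
tool_rot: [3.141, -0.001, 1.679]
contact_force: [-0.3, -0.3, 0.6]
opening: 0.0639
grip_force: 0.0
```

Run:
```python
from h import *
s=robot.observe();print(s['tool_pos'],s['tool_rot'])
print(delta([.5175,.336,.061],1.679))
```

```text
[0.51900959 0.33339637 0.14177248] [ 3.14109942e+00 -5.05783309e-04  1.67928408e+00]
(array([ 0.0036, -0.0017,  0.1077]), array([ 0.0006, -0.0006,  0.0004]))
```

>>> step_arm:
  squeeze: 35
  steps:
    - {"x": 0.003,"y": -0.0015,"z": 0.03,"rx": 0,"ry": 0,"rz": 0,"claw": 0.4}
    - {"x": 0.003,"y": -0.0015,"z": 0.06,"rx": 0,"ry": 0,"rz": 0,"claw": 0.4}
    - {"x": 0.003,"y": -0.0015,"z": 0.09,"rx": 0,"ry": 0,"rz": 0,"claw": 0.4}
    - {"x": 0.003,"y": -0.0015,"z": 0.107,"rx": 0,"ry": 0,"rz": 0,"claw": 0.4}
    - {"x": 0.003,"y": -0.0015,"z": 0.107,"rx": 0,"ry": 0,"rz": 0,"claw": -0.4}
    - {"x": 0.003,"y": -0.0015,"z": 0.107,"rx": 0,"ry": 0,"rz": 0,"claw": -0.4}
    - {"x": 0.003,"y": -0.0015,"z": 0.107,"rx": 0,"ry": 0,"rz": 0,"claw": -0.4}
    - {"x": 0.003,"y": -0.0015,"z": 0.107,"rx": 0,"ry": 0,"rz": 0,"claw": -0.4}
    - {"x": 0.003,"y": -0.0015,"z": 0.107,"rx": 0,"ry": 0,"rz": 0,"claw": -0.4}
    - {"x": 0.003,"y": -0.0015,"z": 0.107,"rx": 0,"ry": 0,"rz": 0,"claw": -0.4}
    - {"x": 0.003,"y": -0.0015,"z": 0.107,"rx": 0,"ry": 0,"rz": 0,"claw": -0.4}
    - {"x": 0.003,"y": -0.0015,"z": 0.107,"rx": 0,"ry": 0,"rz": 0,"claw": -0.4}

```text
time: 48.38
tool_pos: [0.5176, 0.3358, 0.0614]
tool_rot: [3.14, -0.001, 1.68]
contact_force: [1.1, -0.6, 6.4]
opening: 0.0315
grip_force: 35.0
```

Run:
```python
from h import *
s=robot.observe();print(s['tool_pos'],s['tool_rot'])
print(delta([.507,-.2733,.20],1.463))
```

```text
[0.51761004 0.33576198 0.0614423 ] [ 3.14025198e+00 -6.11327888e-04  1.67991224e+00]
(array([-0.8056, -0.1022, -0.1854]), array([ 0.0016, -0.001 ,  0.2762]))
```

>>> step_arm:
  steps:
    - {"x": 0,"y": 0,"z": -0.03,"rx": 0,"ry": 0,"rz": 0,"claw": -0.4}
    - {"x": 0,"y": 0,"z": -0.08,"rx": 0,"ry": 0,"rz": 0,"claw": -0.4}
    - {"x": 0,"y": 0,"z": -0.13,"rx": 0,"ry": 0,"rz": 0,"claw": -0.4}
    - {"x": 0,"y": 0,"z": -0.18,"rx": 0,"ry": 0,"rz": 0,"claw": -0.4}
    - {"x": -0.02,"y": -0.003,"z": -0.185,"rx": 0,"ry": 0,"rz": 0,"claw": -0.4}
    - {"x": -0.06,"y": -0.008,"z": -0.185,"rx": 0,"ry": 0,"rz": 0.02,"claw": -0.4}
    - {"x": -0.11,"y": -0.014,"z": -0.185,"rx": 0,"ry": 0,"rz": 0.04,"claw": -0.4}
    - {"x": -0.16,"y": -0.02,"z": -0.185,"rx": 0,"ry": 0,"rz": 0.06,"claw": -0.4}
    - {"x": -0.21,"y": -0.026,"z": -0.185,"rx": 0,"ry": 0,"rz": 0.08,"claw": -0.4}
    - {"x": -0.26,"y": -0.033,"z": -0.185,"rx": 0,"ry": 0,"rz": 0.1,"claw": -0.4}
    - {"x": -0.31,"y": -0.039,"z": -0.185,"rx": 0,"ry": 0,"rz": 0.12,"claw": -0.4}
    - {"x": -0.36,"y": -0.046,"z": -0.185,"rx": 0,"ry": 0,"rz": 0.14,"claw": -0.4}

```text
time: 49.38
tool_pos: [0.5103, 0.0613, 0.1972]
tool_rot: [-3.137, 0.0, 1.569]
contact_force: [0.3, -0.4, -5.6]
opening: 0.0315
grip_force: 35.0
```

Run:
```python
from h import *
s=robot.observe();print(s['tool_pos'],s['grip_force'])
print(delta([.507,-.2733,.20],1.463))
```

```text
[0.51031634 0.06127234 0.19723315] 35.00071199610829
(array([-0.4461, -0.0037, -0.0035]), array([-0.0057,  0.0007,  0.1352]))
```

>>> step_arm:
  steps:
    - {"x": -0.05,"y": -0.0005,"z": 0,"rx": 0,"ry": 0,"rz": 0.02,"claw": -0.4}
    - {"x": -0.1,"y": -0.001,"z": 0,"rx": 0,"ry": 0,"rz": 0.04,"claw": -0.4}
    - {"x": -0.15,"y": -0.0015,"z": 0,"rx": 0,"ry": 0,"rz": 0.06,"claw": -0.4}
    - {"x": -0.2,"y": -0.002,"z": 0,"rx": 0,"ry": 0,"rz": 0.08,"claw": -0.4}
    - {"x": -0.25,"y": -0.0025,"z": 0,"rx": 0,"ry": 0,"rz": 0.1,"claw": -0.4}
    - {"x": -0.3,"y": -0.003,"z": 0,"rx": 0,"ry": 0,"rz": 0.12,"claw": -0.4}
    - {"x": -0.35,"y": -0.0035,"z": 0,"rx": 0,"ry": 0,"rz": 0.135,"claw": -0.4}
    - {"x": -0.4,"y": -0.004,"z": 0,"rx": 0,"ry": 0,"rz": 0.135,"claw": -0.4}
    - {"x": -0.43,"y": -0.004,"z": 0,"rx": 0,"ry": 0,"rz": 0.135,"claw": -0.4}
    - {"x": -0.446,"y": -0.004,"z": 0,"rx": 0,"ry": 0,"rz": 0.135,"claw": -0.4}
    - {"x": -0.446,"y": -0.004,"z": 0.03,"rx": 0,"ry": 0,"rz": 0.135,"claw": -0.4}
    - {"x": -0.446,"y": -0.004,"z": 0.07,"rx": 0,"ry": 0,"rz": 0.135,"claw": -0.4}

```text
time: 50.38
tool_pos: [0.509, -0.2725, 0.147]
tool_rot: [3.139, 0.002, 1.462]
contact_force: [1.7, -0.7, -6.0]
opening: 0.0315
grip_force: 35.0
```

>>> step_arm:
  steps:
    - {"x": 0,"y": 0,"z": 0.03,"rx": 0,"ry": 0,"rz": 0,"claw": -0.4}
    - {"x": 0,"y": 0,"z": 0.05,"rx": 0,"ry": 0,"rz": 0,"claw": -0.4}
    - {"x": 0,"y": 0,"z": 0.05,"rx": 0,"ry": 0,"rz": 0,"claw": -0.4}
    - {"x": 0,"y": 0,"z": 0.05,"rx": 0,"ry": 0,"rz": 0,"claw": -0.4}
    - {"x": 0,"y": 0,"z": 0.05,"rx": 0,"ry": 0,"rz": 0,"claw": -0.4}

```text
time: 50.8
tool_pos: [0.5089, -0.2711, 0.1097]
tool_rot: [-3.141, 0.001, 1.464]
contact_force: [0.3, -0.5, -5.0]
opening: 0.0317
grip_force: 35.0
```

Run:
```python
from h import *
s=robot.observe();print(s['tool_pos'],s['tool_rot'],s['contact_force'])
print(delta([.507,-.2733,.0624],1.463))
```

```text
[ 0.50894779 -0.27111403  0.1096855 ] [-3.14127662e+00  6.45243012e-04  1.46421319e+00] [ 0.34340121 -0.50946726 -5.01927546]
(array([-0.0031, -0.0023,  0.0631]), array([-0.0004,  0.0008,  0.0015]))
```

>>> step_arm:
  steps:
    - {"x": -0.003,"y": -0.002,"z": 0.02,"rx": 0,"ry": 0,"rz": 0,"claw": -0.4}
    - {"x": -0.003,"y": -0.002,"z": 0.04,"rx": 0,"ry": 0,"rz": 0,"claw": -0.4}
    - {"x": -0.003,"y": -0.002,"z": 0.052,"rx": 0,"ry": 0,"rz": 0,"claw": -0.4}
    - {"x": -0.003,"y": -0.002,"z": 0.058,"rx": 0,"ry": 0,"rz": 0,"claw": -0.4}
    - {"x": -0.003,"y": -0.002,"z": 0.061,"rx": 0,"ry": 0,"rz": 0,"claw": -0.4}
    - {"x": -0.003,"y": -0.002,"z": 0.061,"rx": 0,"ry": 0,"rz": 0,"claw": -0.4}
    - {"x": -0.003,"y": -0.002,"z": 0.061,"rx": 0,"ry": 0,"rz": 0,"claw": -0.4}
    - {"x": -0.003,"y": -0.002,"z": 0.061,"rx": 0,"ry": 0,"rz": 0,"claw": -0.4}

```text
time: 51.47
tool_pos: [0.5073, -0.2736, 0.0641]
tool_rot: [3.141, 0.001, 1.464]
contact_force: [-0.2, -0.5, -5.8]
opening: 0.0312
grip_force: 35.0
```

>>> step_arm:
  steps:
    - {"x": 0,"y": 0,"z": 0.001,"rx": 0,"ry": 0,"rz": 0,"claw": -0.4}
    - {"x": 0,"y": 0,"z": 0.002,"rx": 0,"ry": 0,"rz": 0,"claw": -0.4}
    - {"x": 0,"y": 0,"z": 0.002,"rx": 0,"ry": 0,"rz": 0,"claw": -0.4}
    - {"x": 0,"y": 0,"z": 0.002,"rx": 0,"ry": 0,"rz": 0,"claw": -0.4}

```text
time: 51.8
tool_pos: [0.5072, -0.2736, 0.0625]
tool_rot: [3.142, 0.001, 1.464]
contact_force: [-0.5, 0.5, 0.2]
opening: 0.0313
grip_force: 35.0
```

>>> step_arm:
  steps:
    - {"x": 0,"y": 0,"z": 0,"rx": 0,"ry": 0,"rz": 0,"claw": 0.4}
    - {"x": 0,"y": 0,"z": 0,"rx": 0,"ry": 0,"rz": 0,"claw": 0.4}
    - {"x": 0,"y": 0,"z": 0,"rx": 0,"ry": 0,"rz": 0,"claw": 0.4}
    - {"x": 0,"y": 0,"z": 0,"rx": 0,"ry": 0,"rz": 0,"claw": 0.4}
    - {"x": 0,"y": 0,"z": 0,"rx": 0,"ry": 0,"rz": 0,"claw": 0.4}
    - {"x": 0,"y": 0,"z": -0.03,"rx": 0,"ry": 0,"rz": 0,"claw": 0.4}
    - {"x": 0,"y": 0,"z": -0.08,"rx": 0,"ry": 0,"rz": 0,"claw": 0.4}
    - {"x": 0,"y": 0,"z": -0.13,"rx": 0,"ry": 0,"rz": 0,"claw": 0.4}
    - {"x": 0,"y": 0,"z": -0.18,"rx": 0,"ry": 0,"rz": 0,"claw": 0.4}
    - {"x": -0.03,"y": 0,"z": -0.23,"rx": 0,"ry": 0,"rz": 0,"claw": 0.4}
    - {"x": -0.08,"y": 0,"z": -0.26,"rx": 0,"ry": 0,"rz": 0,"claw": 0.4}
    - {"x": -0.1,"y": 0,"z": -0.26,"rx": 0,"ry": 0,"rz": 0,"claw": 0.4}

```text
time: 52.8
tool_pos: [0.5001, -0.3514, 0.263]
tool_rot: [3.134, 0.008, 1.464]
contact_force: [0.9, -0.7, -0.4]
opening: 0.0646
grip_force: 0.0
```

>>> step_arm:
  steps:
    - {"x": 0,"y": 0,"z": 0,"rx": 0,"ry": 0,"rz": 0,"claw": 0.4}
    - {"x": 0,"y": 0,"z": 0,"rx": 0,"ry": 0,"rz": 0,"claw": 0.4}
    - {"x": 0,"y": 0,"z": 0,"rx": 0,"ry": 0,"rz": 0,"claw": 0.4}
    - {"x": 0,"y": 0,"z": 0,"rx": 0,"ry": 0,"rz": 0,"claw": 0.4}

```text
time: 53.13
tool_pos: [0.499, -0.3466, 0.2559]
tool_rot: [-3.139, -0.001, 1.465]
contact_force: [-0.3, -0.2, -0.7]
opening: 0.0642
grip_force: 0.0
```

Run:
```python
from h import *
c=cam("wrist"); im,d=read_camera("wrist"); im2,_=read_camera("side"); cv2.imwrite("pics/w7.png",np.vstack([im[60:260],cv2.resize(im2[140:440],(640,300))]))
for q in("jack","plug","square"):
  for m in nets.masks_of("wrist",q)[:1]:
    P=cloud(c,d,m['region']);top=P[P[:,2]>np.percentile(P[:,2],98)-.006]; print(q,rect(top), 'med',top.mean(0).round(4))
c=cam("scene"); im,d=read_camera("scene")
for q in("sine_bar","ring_gauge","gauge_block"):
  for m in nets.masks_of("scene",q)[:2]:
    P=cloud(c,d,m['region']); print(q,m['conf'],np.median(P,0).round(3))
```

```text
jack (array([ 494.6, -377.7]), array([20.7, 20.8]), 26.348222732543945) med [ 0.4946 -0.3772  0.1028]
plug (array([ 506.6, -272.8]), array([31.5, 30.7]), 85.57417297363281) med [ 0.5069 -0.2727  0.1098]
square (array([ 506.5, -273.2]), array([30.7, 30.7]), 84.475830078125) med [ 0.5068 -0.2729  0.1099]
sine_bar 0.95 [ 0.691 -0.349  0.029]
sine_bar 0.73 [ 0.539 -0.018  0.073]
ring_gauge 0.89 [0.498 0.397 0.019]
ring_gauge 0.25 [ 0.542 -0.327  0.005]
gauge_block 0.65 [0.56  0.078 0.067]
```

View pics/w7.png

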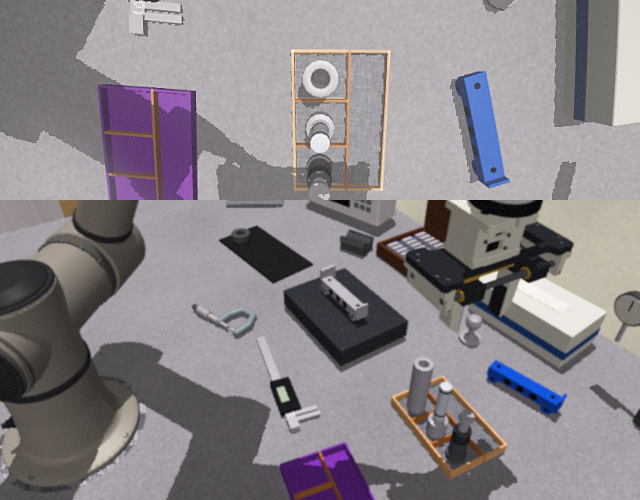

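The combined picture shows all three pieces upright in their own bays: square (320,78), plug (320,135), jack (318,175). The bar is on the plate (343,297), the ring is still on the mat (240,235), and the gripper is clear of everything.

```bash
python3 -c "
from cell import robot
print(robot.hand_in())"
```

```text
the job is handed in; nothing more can be done
None
```

The sine bar stands on its rollers in the middle of the granite plate, lengthwise; the square, plug and jack are back upright in their own bays, the ring gauge and gauge block were left where they were, and the job was handed in at about 53 s.

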